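Fit the steam-valve cartridge and press its knob home

ROBOT

A 7-joint arm with a two-finger parallel gripper is mounted at the origin on the work surface. World frame = base frame: x ahead of the robot, y to its left, z up, the work surface at z = 0. Lengths are in m, angles in rad, forces in N, time in s.
With the tool pointing down it reaches from about 0.4 to 0.9 m from the base axis. Payload 5.6 kg.
Tool frame: the origin (TCP) lies midway between the tips of the shut fingers; the grasp point (between the pads) lies 19 mm behind it (env.tcp_to_grasp is the distance from the TCP to the grasp point, in m); x points along the fingers, z is the direction in which the jaws open and shut, and the axes are right-handed (so a half turn about x gives the same grasp; the last joint's range is limited). The gripper opens to 92 mm and grips with 3 to 60 N. Pads are 20 mm wide; open, the fingers measure 128 mm over their backs; the gripper's body (75 mm by 189 mm) begins 69 mm behind the grasp point.
Start: joints at [1.179, 0.468, -0.012, 1.603, 0.006, 1.071, -0.056], TCP at [0.222, -0.611, 0.18] pointing down, gripper open.
Joint ranges: [-2.53, 2.53], [-0.31, 2.02], [-1.57, 1.55], [0.28, 2.44], [-1.29, 4.43], [0.15, 1.84], [-2.92, 2.92]. Speed limits (rad/s): [2.57, 2.57, 3.14, 3.14, 3.14, 3.14, 3.14].

INTERFACE

Orientations are given as [roll, pitch, yaw] about the fixed x, y, z axes, in that order (R = Rz(yaw) Ry(pitch) Rx(roll)).
In Python, from station import env gives the robot as it stands.
- The arm moves only by the shell command python3 -m crank 'ROWS' [FORCE]. ROWS is a JSON object of lists of equal length, an entry for each row: "grip": the closure, from 0 (fully open) to 1 (shut); "travel": the shift along the tool's x, y, z in mm, a list of three; "dr": the turn, a rotation vector about the tool's x, y, z in degrees, a list of three. A call has 1 to 10 rows; each row is the pose to reach, as a shift and turn from the pose measured when the call began, along the tool's axes at that moment; what a row does not reach only later rows make up. A row lasts 1/12 s, in which the tool goes at most 41.7 mm and 7.16 degrees, less where a joint would pass 70% of its speed; a pose out of reach is approached as far as the arm can. A call with a gripper value outside its range is refused whole. The fingers move at their own pace and stop on an object; FORCE is the grip in N (left out, the last holds). Time passes only in rows, so rows that repeat a pose let the fingers close. It gives the time, the measured TCP pose, the force and the opening at its end, in the units of the state.
- env.read_state(): the state, without advancing time (a new reading comes with each control period).
- env.grab_frame(name): name is "side" or "top" or "wrist"; returns a dict with "image" (384x512x3 uint8, blue, green, red), "mtx" (3x3 intrinsics, pixels), "xyz" and "attitude" of the camera in the world; the wrist camera has in their place "T_tool_cam" (4x4, takes a point from camera to tool coordinates, whose origin is the TCP and whose axes are the tool frame's). Camera axes: x right, y up, looking along -z (the intrinsics and any distortion apply to the point x, -y, -z); pixel columns grow to the right and rows downward; lengths in m; the calibration is good to about 2 mm. A picture is of the moment at which its call begins: read the wrist's pose just before it. There is no depth.
- env.job_done(): hands the job in, once; it reports no verdict.
The state is a dict: "time_s": time; "joint_pos": joint angles; "joint_vel": joint speeds; "joint_torque": joint torques, N m; "ee_pos": TCP position; "ee_rot": TCP orientation; "ft_force": force on the tool from outside, world axes, zero at the start; "ft_torque": the same for the moment, N m; "gripper_width": finger opening in m.
Only numpy, scipy, OpenCV 4.12 (cv2) and the standard library are available. Lean on these libraries where they do the work, as an engineer would, in place of code of your own. Each camera call takes 0.05 s, during which the arm holds its last target.

TASK

Put the bread prover's steam valve back together: slide the blue-topped valve cartridge all the way down into its close-fitting well in the white control box and let go of it, then turn the black knob so that the flat in its bore matches the flat on the cartridge's D-shaped stem, push it fully onto the stem, and keep pressing so that the sprung stem stays pushed well in (at least 5 mm). Finish while still gripping the knob and pressing it down; leave the other things on the bench where they are.

Things in the scene. Friction and masses are not known exactly. Their poses are not given: they have to be found in the camera images.
- well (a point): Centre of the mouth of the well in the top of the fixed white control box (130 x 120 mm, 45 mm high). The well is a rectangular hole, 46.5 mm along x, 36.5 mm along y, 32 mm deep, its mouth chamfered 3 mm. Axes along the well's sides, z up. A brass pipe stub sticks out of the box's +x side.
- cart_center (a point): Loose upright valve cartridge, 0.25 kg: centre of its blue grip block, 45 mm above its underside. The block is 50 mm (x) x 40 mm (y) x 30 mm high (30 to 60 mm above the underside), a brass body is below it and a steel stem on top. x along the long side, z up. It fits the well either way round (half a turn makes no difference).
- cart_foot (a point): Centre of the cartridge's underside, the foot of its brass body (44 mm along x, 34 mm along y, 30 mm long, lowest 4 mm tapered), 45 mm below cart_center, same axes. Home in the well, the blue block rests on the box's top and this point lies 30 mm below the well's mouth.
- stem_tip (a point): Axis of the steel D-stem at its top, 24 mm above the blue block (84 mm above the cartridge's underside). 14 mm in diameter with one flat, 1.5 mm from its axis, facing the stem's own +x; a white mark on the blue block is on that side. Top 2 mm tapered by about 1 mm. Same axes as the cartridge; moves down with the stem.
- stem (a joint): How far the stem is pushed down into the cartridge, m: 0 out, 0.008 the stop. A spring pushes it out: 2.5 N at 0, 8 N at the stop. It does not turn in the cartridge.
- knob_center (a point): Loose black knob, 60 g, standing on its underside, 38 mm high: the point on its axis half-way up (19 mm). A round body, 40 mm in diameter and 18 mm high, carries a bar grip on top, 38 mm long (x), 14 mm thick (y), 20 mm high (18 to 38 mm above the underside). A white pointer line on top of the bar is on its +x side.
- knob_pointer (a point): Outer end of the white pointer line on top of the knob's bar: 18 mm along the knob's +x from its axis, 38 mm above its underside. With the knob on the stem it lies on the +x side of the stem, the side of the flat.
- knob_foot (a point): Centre of the knob's underside, the mouth of its D-shaped bore: 14 mm deep, 0.8 mm clear of the stem all round, its flat on the knob's +x side (the pointer's side). Same axes as knob_center. Fully on, the bore's end rests on the stem's top: knob_foot is 14 mm below stem_tip, knob_center 5 mm above it, and their x axes point the same way.
- screwdriver: Bystander: a 170 mm screwdriver lying on the bench; origin at the middle of its underside, x along it. Leave it alone.
- jar: Bystander: amber glass jar, 66 mm in diameter, 90 mm high; origin at the centre of its underside. Leave it alone.
- tin: Bystander: red tin, 72 mm in diameter, 60 mm high; origin at the centre of its underside. Leave it alone.
- brush: Bystander: 200 mm pastry brush lying on the bench; origin on its underside, x along it. Leave it alone.
- mug: Bystander: white mug, 80 mm in diameter, 90 mm high; origin at the centre of its underside. Leave it alone.
Things that resemble listed ones, but are neither listed nor needed, are in the scene too. What is meant by the part that bears knob_center is not purple, and is the smaller of those in its own colour. Of the things that look like the part that bears well, the larger one is meant.

How it is judged:
By the outcome, as a careful person would: the job done as asked, in the order asked, and still so for the second after the job is handed in, while the arm keeps its last pose, push and grip.
It also fails if it takes over 61 s, if anything falls off the work surface, if the arm or the gripper's body presses on something with over 40 N, if the wrist force passes 120 N, or if a joint passes its speed limit or range.

## Working session

There is one attempt and no reset: what is moved stays moved. The work goes in short steps, Python scripts to look and compute and a shell command to move; the robot and the scene stay as the last step left them, time stands still between calls to the robot, and variables do not carry over. Pictures are saved under pics/ and viewed, and the job is handed in when it is done.

```bash
ls; mkdir -p pics
python3 - <<'E'
from station import env
import cv2
s=env.read_state();print(s)
for n in("top","side","wrist"):
    f=env.grab_frame(n);cv2.imwrite(f"pics/{n}0.png",f["image"]);print(n,{k:v for k,v in f.items() if k!="image"})
E
```

```text
pics
{'time_s': 0.0, 'joint_pos': array([ 1.17898988,  0.46837518, -0.01157862,  1.60359411,  0.00601627,
        1.07137172, -0.05630983]), 'joint_vel': array([ 1.04133327e-03, -1.92301141e-04, -9.74575207e-04, -4.31999711e-04,
       -5.21818541e-04, -1.63644485e-03, -2.04443770e-06]), 'joint_torque': array([ 2.89686868e-04, -5.20565450e+01, -1.27881841e-02, -2.43741399e+01,
       -5.69064275e-02,  1.73597981e-02,  1.52284365e-04]), 'ee_pos': array([ 0.2218545 , -0.61030782,  0.17895389]), 'ee_rot': array([-3.05637643,  1.56908174,  2.00473124]), 'ft_force': array([-0.10945874,  0.70430468, -0.78671636]), 'ft_torque': array([-0.00536879,  0.02508145,  0.00561271]), 'gripper_width': 0.0921843595767362}
top {'mtx': array([[381.14614269,   0.        , 255.62508878],
       [  0.        , 381.14614269, 192.0690806 ],
       [  0.        ,   0.        ,   1.        ]]), 'xyz': array([ 3.14017734e-01, -1.02787852e-03,  1.14014314e+00]), 'attitude': array([ 2.03104954e-01,  1.14506612e-03, -1.61123746e+00])}
side {'mtx': array([[413.37020881,   0.        , 263.90915472],
       [  0.        , 413.37020881, 185.20275184],
       [  0.        ,   0.        ,   1.        ]]), 'xyz': array([-0.04578189,  0.58801312,  0.79516251]), 'attitude': array([ 0.86884424,  0.0028544 , -2.38047879])}
wrist {'mtx': array([[267.46917699,   0.        , 256.11180136],
       [  0.        , 267.46917699, 194.45971581],
       [  0.        ,   0.        ,   1.        ]]), 'T_tool_cam': array([[-2.42075826e-04,  2.81050768e-01, -9.59692871e-01,
        -2.05011577e-01],
       [-8.09997347e-04,  9.59692529e-01,  2.81050872e-01,
         8.01274127e-02],
       [ 9.99999643e-01,  8.45384302e-04, -4.66798561e-06,
         1.10849736e-03],
       [ 0.00000000e+00,  0.00000000e+00,  0.00000000e+00,
         1.00000000e+00]])}
```

View pics/top0.png

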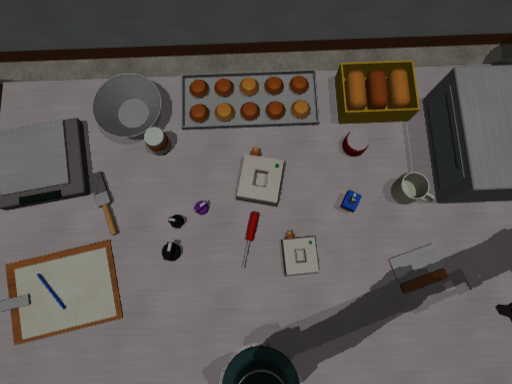

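View pics/side0.png

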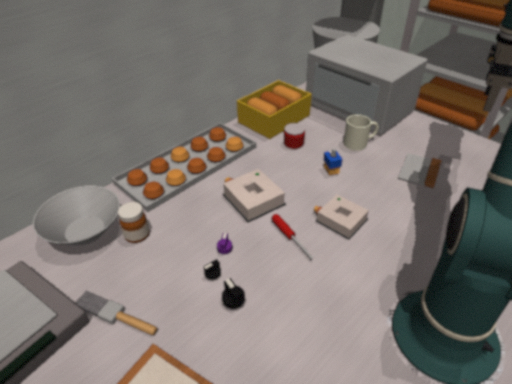

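View pics/wrist0.png

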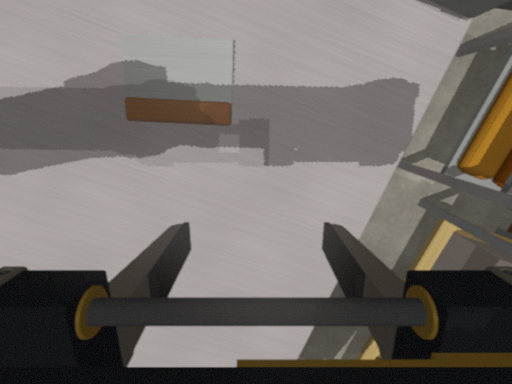

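Top view candidates: knobs are black (177,221), larger black (171,250) and purple (201,207), so I choose the smaller black at (177,221). Boxes are at (261,180), the larger, and (300,255), so I choose (261,180). The only cartridge is the blue one at (351,201). Next is a close crop to check these.

```bash
cat > h.py <<'E'
import numpy as np,cv2
from scipy.spatial.transform import Rotation as R
def cam(f,s=None):
    if 'xyz' in f: return f['mtx'],R.from_euler('xyz',f['attitude']).as_matrix(),f['xyz']
    T=f['T_tool_cam'];Rt=R.from_euler('xyz',s['ee_rot']).as_matrix()
    return f['mtx'],Rt@T[:3,:3],Rt@T[:3,3]+s['ee_pos']
def ray(c,u,v):
    K,Rm,t=c;d=Rm@np.array([(u-K[0,2])/K[0,0],-(v-K[1,2])/K[1,1],-1]);return t,d
def onz(c,u,v,z):
    t,d=ray(c,u,v);return t+d*(z-t[2])/d[2]
def tri(*cs):
    A=np.zeros((3,3));b=np.zeros(3)
    for c,u,v in cs:
        t,d=ray(c,u,v);d=d/np.linalg.norm(d);P=np.eye(3)-np.outer(d,d);A+=P;b+=P@t
    return np.linalg.solve(A,b)
def proj(c,p):
    K,Rm,t=c;q=Rm.T@(np.asarray(p)-t);return K[0,0]*q[0]/-q[2]+K[0,2],K[1,1]*-q[1]/-q[2]+K[1,2]
E
python3 - <<'E'
import cv2,numpy as np
t=cv2.imread('pics/top0.png');s=cv2.imread('pics/side0.png')
def cr(i,x,y,w,h,k):return cv2.resize(i[y:y+h,x:x+w],(w*k,h*k),interpolation=cv2.INTER_CUBIC)
a=np.hstack([cr(t,150,190,70,80,5),cr(t,230,140,80,80,5)])
b=np.hstack([cr(t,325,180,50,40,7),cr(s,310,140,50,40,7)])
b=cv2.copyMakeBorder(b,0,0,0,max(0,a.shape[1]-b.shape[1]),0)[:200+80,:a.shape[1]]
cv2.imwrite('pics/crop0.png',a);cv2.imwrite('pics/crop1.png',b)
E
```

```text
(no output)
```

View pics/crop0.png

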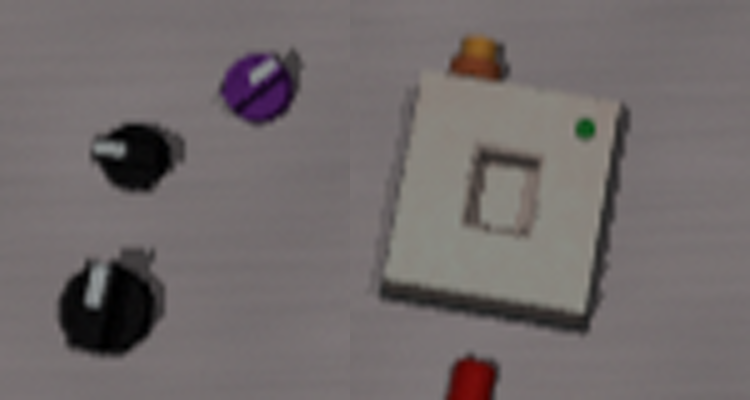

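View pics/crop1.png

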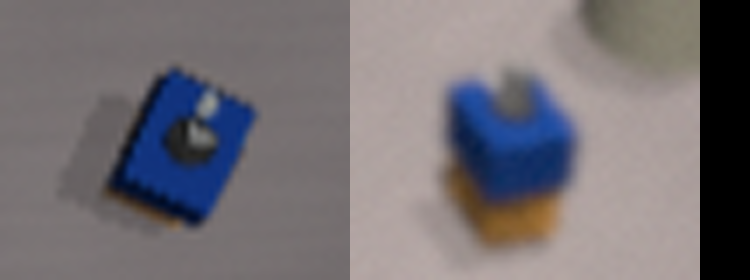

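Run:
```python
from station import env
from h import *
f=env.grab_frame('top');c=cam(f);g=env.grab_frame('side');cs=cam(g);im=f['image'];hsv=cv2.cvtColor(im,cv2.COLOR_BGR2HSV)
m=cv2.inRange(hsv,(100,150,60),(125,255,255));m[:, :310]=0;m[:,400:]=0
ct=max(cv2.findContours(m,0,2)[0],key=cv2.contourArea)
P=np.array([onz(c,*p[0],.06)[:2] for p in ct]);r=cv2.minAreaRect((P*1000).astype(np.float32));print('cart',r,cv2.boxPoints(r))
C=lambda x,y:(325+x/7,180+y/7)
print('mark',onz(c,*C(207,100),.06),'stem top',onz(c,*C(195,135),.084))
B=lambda x,y:(230+(x-350)/5,140+y/5)
for p in [(421,72),(622,104),(588,318),(382,284)]:print('box',onz(c,*B(*p),.045))
w=[onz(c,*B(*p),.045) for p in [(474,147),(541,155),(527,236),(463,226)]];print(w,np.mean(w,0))
A=lambda x,y:(150+x/5,190+y/5)
print('ptr outer',onz(c,*A(92,152),.038),'inner',onz(c,*A(125,149),.038),'body',onz(c,*A(137,158),.018))
print('big',onz(c,*A(100,265),.04),'purple',onz(c,*A(258,88),.018))
print('jar',onz(c,154,134,.09),'tin',onz(c,356,143,.06),'mug',onz(c,411,187,.09),'sd',onz(c,254,212,.0),onz(c,244,266,0))
```

```text
cart ((502.13555908203125, -283.3113708496094), (39.34846496582031, 49.3564453125), 59.9903678894043) [[ 470.9257  -288.0054 ]
 [ 513.66547 -312.69083]
 [ 533.34546 -278.61734]
 [ 490.60565 -253.93192]]
mark [ 0.51817776 -0.29414832  0.06      ] stem top [ 0.49951521 -0.28147906  0.084     ]
box [0.65589322 0.02063593 0.045     ]
box [ 0.6311105  -0.09853059  0.045     ]
box [ 0.50252519 -0.07151487  0.045     ]
box [0.5275878  0.04788956 0.045     ]
[array([ 0.60820606, -0.00922414,  0.045     ]), array([ 0.60168285, -0.04875624,  0.045     ]), array([ 0.55286359, -0.03821122,  0.045     ]), array([ 0.56041917, -0.00082822,  0.045     ])] [ 0.58079292 -0.02425495  0.045     ]
ptr outer [0.46711704 0.24795057 0.038     ] inner [0.46809492 0.22876885 0.038     ] body [0.46523925 0.22582853 0.018     ]
big [0.40138679 0.24253928 0.04      ] purple [0.50429341 0.1537608  0.018     ]
jar [0.71426315 0.27945381 0.09      ] tin [ 0.67294321 -0.31279894  0.06      ] mug [ 0.52692652 -0.44686637  0.09      ] sd [ 0.48744769 -0.0018244   0.        ] [0.32856894 0.03385983 0.        ]
```

```bash
cat >> h.py <<'E'
def plan(s,p,jaw):
    """target TCP p, tool x down, tool z at world angle jaw deg (or +180, nearer)"""
    R0=R.from_euler('xyz',s['ee_rot']);out=[]
    for j in (jaw,jaw+180):
        a=np.radians(j);x=np.array([0,0,-1.]);z=np.array([np.cos(a),np.sin(a),0]);y=np.cross(z,x)
        d=(R0.inv()*R.from_matrix(np.c_[x,y,z])).as_rotvec(degrees=True);out.append((np.linalg.norm(d),d))
    out.sort(key=lambda o:o[0])
    print('travel',np.round(R0.inv().apply(np.asarray(p)-s['ee_pos'])*1000,1),'dr',np.round(out[0][1],1),'alt',np.round(out[1][1],1))
    Z=R0.as_matrix()
    print('tcp',np.round(s['ee_pos'],4),'jaw deg',np.round(np.degrees(np.arctan2(Z[1,2],Z[0,2])),2),'xdown',np.round(Z[:,0],4),'F',np.round(s['ft_force'],1),'w',round(s['gripper_width'],4),'t',round(s['time_s'],2),'j7',round(s['joint_pos'][6],2))
E
python3 -c "
from h import *
from station import env
plan(env.read_state(),[.47,-.283,.2],60)"
```

```text
travel [ -20.4  345.  -223.2] dr [50. -0.  0.] alt [-130.   -0.   -0.]
tcp [ 0.222  -0.6106  0.1794] jaw deg -70.02 xdown [-4.e-04  7.e-04 -1.e+00] F [ 0.4  0.  -0.7] w 0.0913 t 0.25 j7 -0.06
```

```bash
python3 -m crank '{"grip":[0,0,0,0,0,0,0,0,0,0],"travel":[[-20,35,-23],[-20,70,-45],[-20,105,-68],[-20,140,-91],[-20,175,-113],[-20,210,-136],[-20,245,-159],[-20,280,-181],[-20,315,-204],[-20,345,-223]],"dr":[[5,0,0],[10,0,0],[15,0,0],[20,0,0],[25,0,0],[30,0,0],[35,0,0],[40,0,0],[45,0,0],[50,0,0]]}' 30
python3 - <<'E'
from h import *
from station import env
plan(env.read_state(),[.502,-.283,.2],60)
s=env.read_state();f=env.grab_frame('wrist');cv2.imwrite('pics/w1.png',f['image']);print(proj(cam(f,s),[.502,-.283,.06]))
E
```

```text
time_s: 1.08
ee_pos: [0.471, -0.281, 0.1998]
ee_rot: [-2.594, 1.57, 1.591]
ft_force: [0.5, -0.9, 0.8]
gripper_width: 0.092
travel [ -0.2  27.7 -13.9] dr [-0.2 -0.   0. ] alt [1.798e+02 0.000e+00 1.000e-01]
tcp [ 0.471  -0.281   0.1998] jaw deg -120.24 xdown [-0.e+00  7.e-04 -1.e+00] F [ 0.5 -0.9  0.8] w 0.092 t 1.08 j7 -1.63
(np.float64(245.26358764635413), np.float64(158.8732369395076))
```

View pics/w1.png

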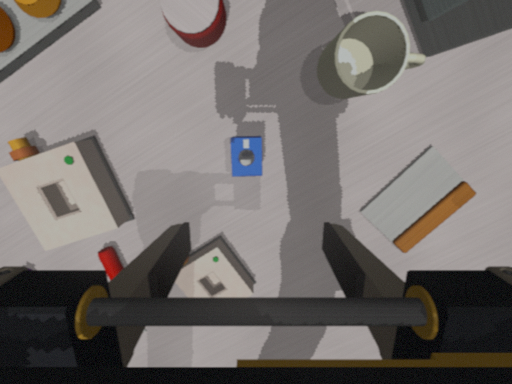

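Run:
```python
from h import *
from station import env
s=env.read_state();f=env.grab_frame('wrist');c=cam(f,s);hsv=cv2.cvtColor(f['image'],cv2.COLOR_BGR2HSV)
m=cv2.inRange(hsv,(100,150,60),(125,255,255))
ct=max(cv2.findContours(m,0,2)[0],key=cv2.contourArea)
P=np.array([onz(c,*p[0],.06)[:2] for p in ct]);r=cv2.minAreaRect((P*1000).astype(np.float32));print('cart',r,cv2.boundingRect(ct),c[2])
x,y,w,h=cv2.boundingRect(ct)
a=cv2.resize(f['image'][y-20:y+h+20,x-20:x+w+20],None,fx=7,fy=7,interpolation=2);cv2.imwrite('pics/w1c.png',a);print(x-20,y-20)
a=cv2.resize(f['image'][130:260,0:140],None,fx=4,fy=4,interpolation=2);cv2.imwrite('pics/w1b.png',a)
```

```text
cart ((504.3706359863281, -285.81671142578125), (36.4749755859375, 47.763851165771484), 60.11166763305664) (241, 138, 29, 38) [ 0.54615461 -0.31399228  0.404862  ]
221 118
```

View pics/w1c.png

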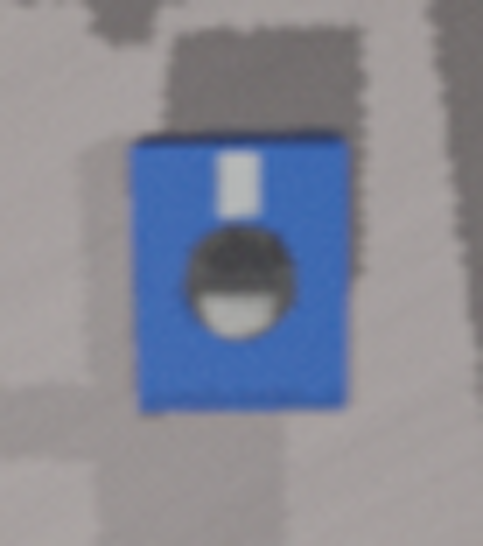

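View pics/w1b.png

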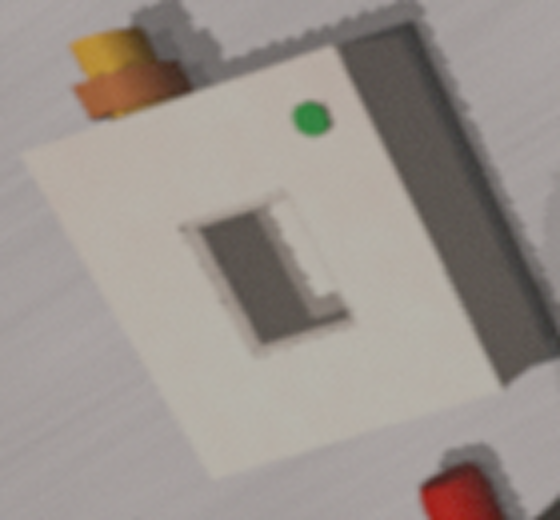

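```bash
python3 -c "
from h import *
from station import env
plan(env.read_state(),[.503,-.2845,.11],60)"
python3 -m crank '{"grip":[0,0,0,0,0],"travel":[[15,14,-7],[35,29,-15],[65,29,-15],[90,29,-15],[90,29,-15]],"dr":[[0,0,0],[0,0,0],[0,0,0],[0,0,0],[0,0,0]]}'
python3 - <<'E'
from h import *
from station import env
s=env.read_state();plan(s,[.503,-.284,.035],60);f=env.grab_frame('wrist');c=cam(f,s);hsv=cv2.cvtColor(f['image'],cv2.COLOR_BGR2HSV)
m=cv2.inRange(hsv,(100,150,60),(125,255,255))
ct=max(cv2.findContours(m,0,2)[0],key=cv2.contourArea)
P=np.array([onz(c,*p[0],.06)[:2] for p in ct]);r=cv2.minAreaRect((P*1000).astype(np.float32));print('cart',r,cv2.boundingRect(ct),c[2])
cv2.imwrite('pics/w2.png',f['image'])
E
```

```text
travel [89.7 28.9 -6. ] dr [ 0.5 -0.2  0. ] alt [-179.5   -0.    -0.4]
tcp [ 0.4747 -0.2758  0.1997] jaw deg -119.46 xdown [ 0.0018  0.0035 -1.    ] F [ 0.3 -0.1 -0.2] w 0.0918 t 1.18 j7 -1.63
time_s: 1.6
ee_pos: [0.5038, -0.2752, 0.1048]
ee_rot: [-1.895, 1.561, 2.304]
ft_force: [-0.2, 0.0, -0.6]
gripper_width: 0.0919
travel [69.7  4.3  8.3] dr [ 0.6 -0.2  0.6] alt [-179.4   -0.9   -0.3]
tcp [ 0.5038 -0.2752  0.1048] jaw deg -119.43 xdown [-0.0068  0.0076 -0.9999] F [-0.2  0.  -0.6] w 0.0919 t 1.6 j7 -1.66
cart ((504.30908203125, -285.5743103027344), (36.994319915771484, 47.92837142944336), 60.60365676879883) (246, 172, 39, 48) [ 0.57540848 -0.31665295  0.30899108]
```

View pics/w2.png

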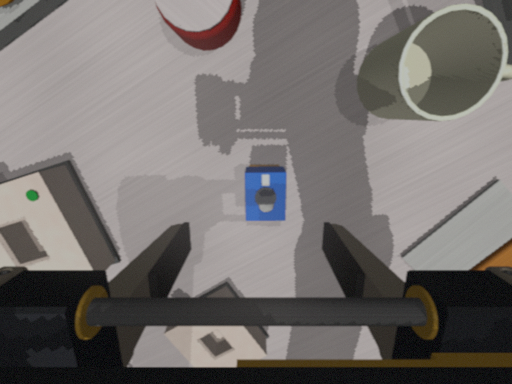

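Run:
```python
from h import *
from station import env
s=env.read_state();plan(s,[.5035,-.2847,.035],60)
```

```text
travel [72.4  3.1  8.7] dr [ 0.6 -0.2  0.3] alt [-179.4   -0.5   -0.3]
tcp [ 0.5053 -0.276   0.1074] jaw deg -119.45 xdown [-0.0035  0.006  -1.    ] F [0.5 0.3 0.2] w 0.0921 t 1.65 j7 -1.66
```

```bash
python3 -m crank '{"grip":[0,0,0,0,0,0],"travel":[[10,3,9],[25,3,9],[40,3,9],[50,3,9],[50,3,9],[50,3,9]],"dr":[[0.5,0,0],[0.5,0,0],[0.5,0,0],[0.5,0,0],[0.5,0,0],[0.5,0,0]]}'
python3 - <<'E'
from h import *
from station import env
s=env.read_state();plan(s,[.5035,-.2847,.035],60)
f=env.grab_frame('wrist');c=cam(f,s);hsv=cv2.cvtColor(f['image'],cv2.COLOR_BGR2HSV)
m=cv2.inRange(hsv,(100,150,60),(125,255,255))
ct=max(cv2.findContours(m,0,2)[0],key=cv2.contourArea)
P=np.array([onz(c,*p[0],.06)[:2] for p in ct]);r=cv2.minAreaRect((P*1000).astype(np.float32));print('cart',r,cv2.boundingRect(ct),c[2])
cv2.imwrite('pics/w3.png',f['image'])
E
```

```text
time_s: 2.15
ee_pos: [0.5034, -0.2858, 0.0579]
ee_rot: [-2.118, 1.564, 2.071]
ft_force: [0.8, -0.3, -0.5]
gripper_width: 0.0921
travel [22.9 -0.3 -0.9] dr [ 0.  -0.2  0.3] alt [-180.    -0.5   -0.3]
tcp [ 0.5034 -0.2858  0.0579] jaw deg -119.98 xdown [-0.003   0.0056 -1.    ] F [ 0.8 -0.3 -0.5] w 0.0921 t 2.15 j7 -1.66
cart ((504.0165100097656, -285.7571716308594), (38.1849365234375, 48.649234771728516), 61.457237243652344) (231, 190, 49, 57) [ 0.57388875 -0.32748442  0.26243209]
```

View pics/w3.png

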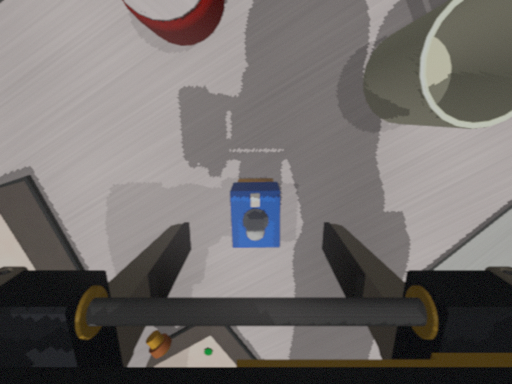

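```bash
python3 -m crank '{"grip":[0,0,0,0,0.6,0.6,0.6,0.6,0.6,0.6],"travel":[[10,0,-1],[22,0,-1],[22,0,-1],[22,0,-1],[22,0,-1],[22,0,-1],[22,0,-1],[22,0,-1],[22,0,-1],[22,0,-1]],"dr":[[0,0,0],[0,0,0],[0,0,0],[0,0,0],[0,0,0],[0,0,0],[0,0,0],[0,0,0],[0,0,0],[0,0,0]]}' 40
python3 - <<'E'
from h import *
from station import env
s=env.read_state();plan(s,[.55,-.2,.15],78)
E
```

```text
time_s: 3.03
ee_pos: [0.5044, -0.2848, 0.0365]
ee_rot: [-2.259, 1.565, 1.931]
ft_force: [0.3, -0.2, -0.9]
gripper_width: 0.054
travel [-113.2   -3.4  -96.7] dr [-18.   -0.2   0.2] alt [162.    0.3   0.3]
tcp [ 0.5044 -0.2848  0.0365] jaw deg -119.97 xdown [-0.0019  0.0051 -1.    ] F [ 0.3 -0.2 -0.9] w 0.054 t 3.03 j7 -1.66
```

```bash
python3 -m crank '{"grip":[0.75,0.75,0.75,0.75,0.75,0.75],"travel":[[0,0,0],[0,0,0],[0,0,0],[0,0,0],[0,0,0],[0,0,0]],"dr":[[0,0,0],[0,0,0],[0,0,0],[0,0,0],[0,0,0],[0,0,0]]}' 40
python3 -m crank '{"grip":[0.75,0.75,0.75,0.75,0.75,0.75],"travel":[[-10,0,0],[-25,0,0],[-45,0,0],[-70,0,0],[-75,0,0],[-75,0,0]],"dr":[[0,0,0],[0,0,0],[0,0,0],[0,0,0],[0,0,0],[0,0,0]]}' 40
python3 - <<'E'
from h import *
from station import env
s=env.read_state();plan(s,[.581,-.0245,.115],78)
f=env.grab_frame('wrist');cv2.imwrite('pics/w4.png',f['image'])
E
```

```text
time_s: 3.53
ee_pos: [0.5044, -0.2849, 0.0365]
ee_rot: [-2.258, 1.565, 1.931]
ft_force: [0.1, 0.3, 0.9]
gripper_width: 0.0227
time_s: 4.03
ee_pos: [0.5061, -0.2861, 0.114]
ee_rot: [2.967, 1.567, 0.873]
ft_force: [-0.1, -0.1, -0.2]
gripper_width: 0.023
travel [-1.00e-01 -6.58e+01 -2.64e+02] dr [-18.   -0.2  -0.1] alt [ 1.62e+02 -1.00e-01  3.00e-01]
tcp [ 0.5061 -0.2861  0.114 ] jaw deg -119.97 xdown [ 0.0024  0.0028 -1.    ] F [-0.1 -0.1 -0.2] w 0.023 t 4.03 j7 -1.65
```

View pics/w4.png

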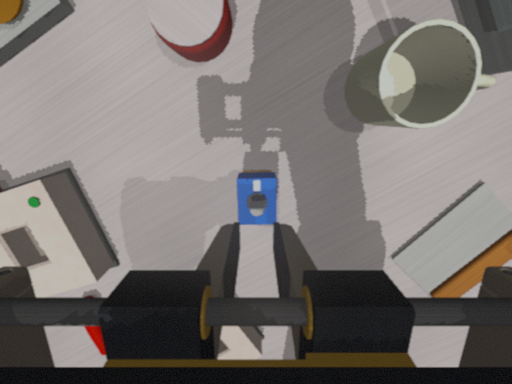

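```bash
cat >> h.py <<'E'
def cart(f,s,z=.06):
    c=cam(f,s);hsv=cv2.cvtColor(f['image'],cv2.COLOR_BGR2HSV)
    m=cv2.inRange(hsv,(100,150,60),(125,255,255))
    ct=max(cv2.findContours(m,0,2)[0],key=cv2.contourArea)
    P=np.array([onz(c,*p[0],z)[:2] for p in ct]);print('cart',cv2.minAreaRect((P*1000).astype(np.float32)),cv2.boundingRect(ct))
E
python3 - <<'E'
from h import *
from station import env
s=env.read_state();print(s['ee_pos'],s['gripper_width'],s['time_s']);f=env.grab_frame('wrist');cart(f,s);c=cam(f,s);print(proj(c,s['ee_pos']))
f=env.grab_frame('side');i=f['image'];cv2.imwrite('pics/s4.png',cv2.resize(i[80:240,270:470],None,fx=4,fy=3.75));c=cam(f)
print(proj(c,s['ee_pos']),proj(c,[.504,-.285,.06]))
f=env.grab_frame('top');i=f['image'];cv2.imwrite('pics/t4.png',cv2.resize(i[130:270,300:470],None,fx=4,fy=4));c=cam(f)
print(proj(c,s['ee_pos']),proj(c,[.504,-.285,.06]))
E
```

```text
[ 0.50499432 -0.28547098  0.11232626] 0.022941771344089666 4.0833
cart ((504.1558532714844, -285.5261535644531), (37.18832015991211, 47.890316009521484), 61.12207794189453) (238, 177, 38, 46)
(np.float64(255.87094285404166), np.float64(218.735361373694))
(np.float64(333.9478157357127), np.float64(139.99221174589147)) (np.float64(332.27408294331866), np.float64(154.65836821009972))
(np.float64(356.68734024338056), np.float64(195.3799776503134)) (np.float64(351.861312002306), np.float64(199.23337691416452))
```

View pics/s4.png

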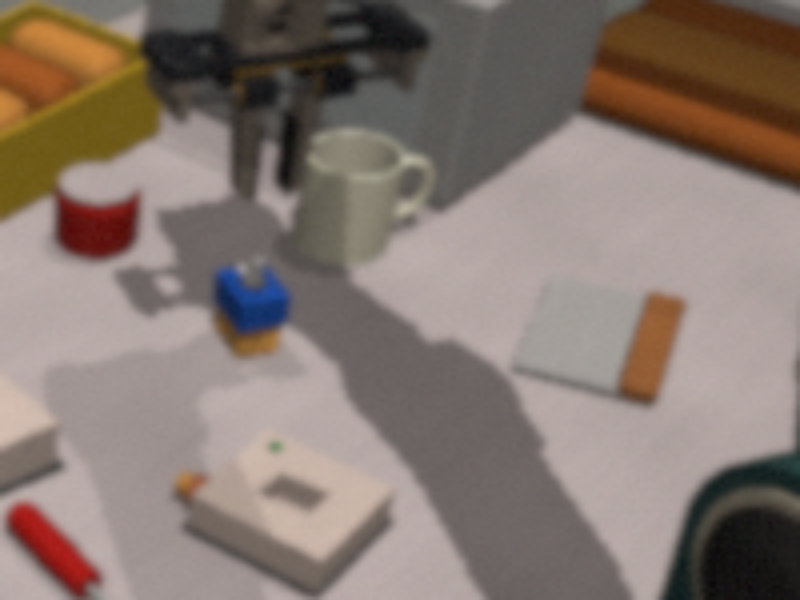

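View pics/t4.png

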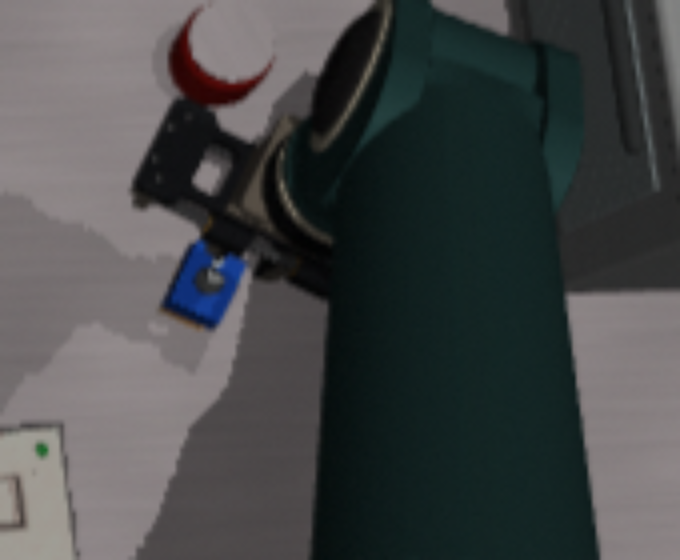

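Run:
```python
from h import *
from station import env
print(env.tcp_to_grasp,[a for a in dir(env) if a[0]!='_'])
i=cv2.imread('pics/w4.png');cv2.imwrite('pics/w4z.png',cv2.resize(i[170:330,170:350],None,fx=4,fy=3.7,interpolation=2))
f=env.grab_frame('side');i=f['image'];cv2.imwrite('pics/s5.png',cv2.resize(i[70:145,290:390],None,fx=8,fy=8,interpolation=2))
```

```text
0.0187 ['Unreachable', 'grab_frame', 'job_done', 'read_state', 'tcp_to_grasp']
```

View pics/w4z.png

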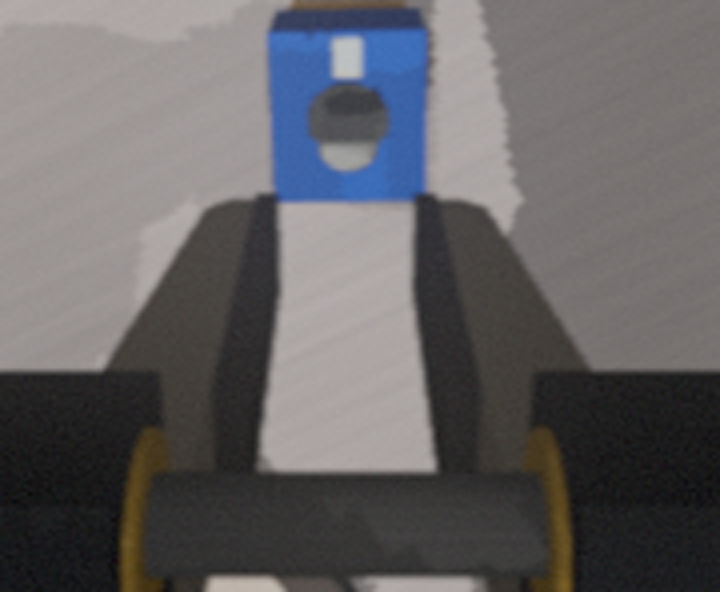

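View pics/s5.png

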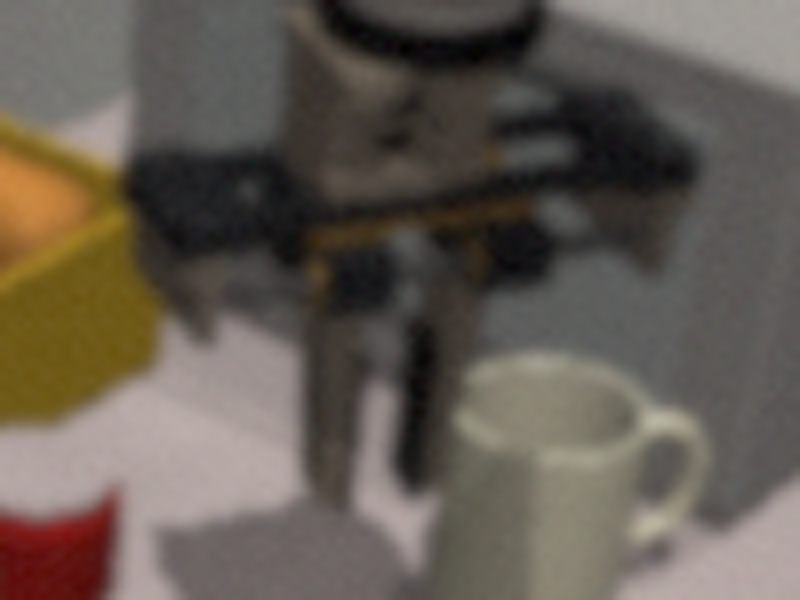

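Run:
```python
from h import *
from station import env
s=env.read_state();w=env.grab_frame('wrist');cw=cam(w,s);sd=cam(env.grab_frame('side'))
print(s['ee_pos'],s['ee_rot'])
p=tri((cw,256,222.7),(sd,336.5,132.5));print(p,proj(cw,p),proj(sd,p))
Rt=R.from_euler('xyz',s['ee_rot']);print('tool',Rt.inv().apply(p-s['ee_pos']))
```

```text
[ 0.50366087 -0.28472011  0.11014641] [-2.02980558  1.5633637   2.15959695]
[ 0.50665937 -0.29030316  0.13499977] (np.float64(260.3229470967692), np.float64(224.6359702809076)) (np.float64(335.3031548507436), np.float64(132.5900995689717))
tool [-0.02489955  0.0052205   0.00325719]
```

The reported TCP lies about 25–40 mm beyond the fingertips I can see (side view and wrist view), so the jaws closed over the block's top, around the stem. The cartridge has not moved. I'll reopen and go deeper, checking from the side.

```bash
python3 -m crank '{"grip":[0,0,0,0,0,0,0,0,0,0],"travel":[[0,0,0],[0,0,0],[0,0,0],[0,0,0],[0,0,0],[0,0,0],[0,0,0],[0,0,0],[0,0,0],[0,0,0]],"dr":[[0,0,0],[0,0,0],[0,0,0],[0,0,0],[0,0,0],[0,0,0],[0,0,0],[0,0,0],[0,0,0],[0,0,0]]}' 40
python3 - <<'E'
from h import *
from station import env
s=env.read_state();plan(s,[.5037,-.285,.03],60)
E
```

```text
time_s: 5.22
ee_pos: [0.5039, -0.2849, 0.1104]
ee_rot: [-2.069, 1.564, 2.12]
ft_force: [-0.6, 0.6, 0.3]
gripper_width: 0.0874
travel [80.4  0.4  0.5] dr [ 0.  -0.2  0.4] alt [-180.    -0.6   -0.3]
tcp [ 0.5039 -0.2849  0.1104] jaw deg -119.97 xdown [-0.0037  0.006  -1.    ] F [-0.6  0.6  0.3] w 0.0874 t 5.22 j7 -1.65
```

```bash
python3 -m crank '{"grip":[0,0,0,0,0,0],"travel":[[20,0,0],[45,0,0],[65,0,0],[75,0,0],[80,0,0],[80,0,0]],"dr":[[0,0,0],[0,0,0],[0,0,0],[0,0,0],[0,0,0],[0,0,0]]}' 40
python3 - <<'E'
from h import *
from station import env
s=env.read_state();plan(s,[.5037,-.285,.03],60)
f=env.grab_frame('side');i=f['image'];cv2.imwrite('pics/s6.png',cv2.resize(i[110:185,290:390],None,fx=8,fy=8,interpolation=2))
w=env.grab_frame('wrist');cv2.imwrite('pics/w6.png',w['image'])
E
```

```text
time_s: 5.72
ee_pos: [0.5032, -0.2842, 0.0297]
ee_rot: [-1.975, 1.562, 2.214]
ft_force: [0.2, 0.1, -0.2]
gripper_width: 0.0918
travel [-0.4  0.8  0.5] dr [ 0.  -0.2  0.4] alt [-180.    -0.7   -0.3]
tcp [ 0.5032 -0.2842  0.0297] jaw deg -119.96 xdown [-0.005   0.0067 -1.    ] F [ 0.2  0.1 -0.2] w 0.0918 t 5.72 j7 -1.66
```

View pics/s6.png

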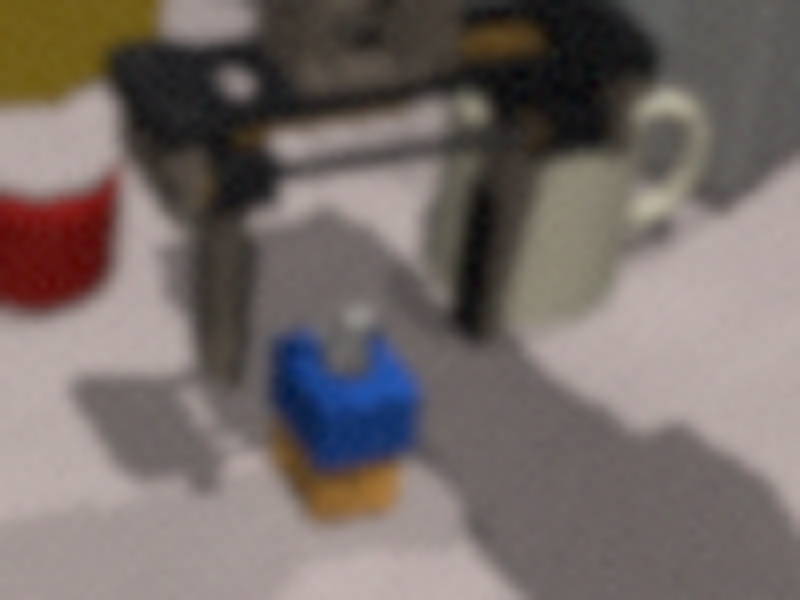

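View pics/w6.png

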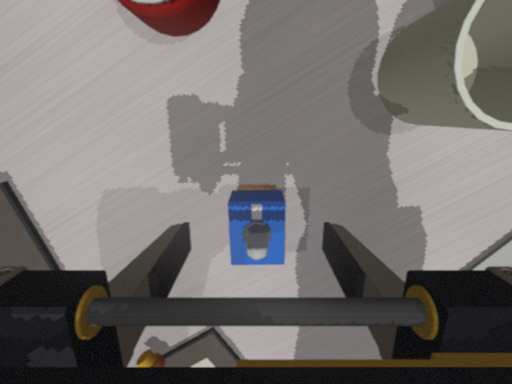

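Run:
```python
from h import *
from station import env
s=env.read_state();c=cam(env.grab_frame('side'))
print(s['ee_pos'])
for z in (.03,.04,.05,.06,.07,.08):
    print(z,[tuple(np.round(proj(c,s['ee_pos']*[1,1,0]+[0,0,z]+k*.055*np.array([np.cos(np.radians(60)),np.sin(np.radians(60)),0])),1)) for k in(-1,0,1)])
for z in (.06,.084,.0): print(z,proj(c,[.5037,-.285,z]))
cw=cam(env.grab_frame('wrist'),s);T=R.from_euler('xyz',s['ee_rot'])
for x in (0,-.01,-.02,-.03,-.04):
    print(x,proj(cw,s['ee_pos']+T.apply([x,.010,.046])),proj(cw,s['ee_pos']+T.apply([x,-.010,.046])),proj(cw,s['ee_pos']+T.apply([x,.010,.064])))
```

```text
[ 0.50436627 -0.28477116  0.03123138]
0.03 [(np.float64(347.6), np.float64(159.5)), (np.float64(331.1), np.float64(162.6)), (np.float64(314.4), np.float64(165.7))]
0.04 [(np.float64(348.0), np.float64(156.9)), (np.float64(331.4), np.float64(160.0)), (np.float64(314.6), np.float64(163.1))]
0.05 [(np.float64(348.4), np.float64(154.3)), (np.float64(331.8), np.float64(157.3)), (np.float64(314.9), np.float64(160.4))]
0.06 [(np.float64(348.8), np.float64(151.6)), (np.float64(332.1), np.float64(154.6)), (np.float64(315.1), np.float64(157.7))]
0.07 [(np.float64(349.3), np.float64(148.9)), (np.float64(332.5), np.float64(151.9)), (np.float64(315.4), np.float64(155.0))]
0.08 [(np.float64(349.7), np.float64(146.2)), (np.float64(332.8), np.float64(149.2)), (np.float64(315.6), np.float64(152.3))]
0.06 (np.float64(332.3548127850135), np.float64(154.69864134733402))
0.084 (np.float64(333.1935367498861), np.float64(148.16022387672524))
0.0 (np.float64(330.34649913350876), np.float64(170.35479714521358))
0 (np.float64(312.65365637458495), np.float64(207.1563434640728)) (np.float64(311.2436548953181), 
[... 188 characters left out ...]
69873), np.float64(235.07007381066734)) (np.float64(338.53091752418806), np.float64(211.35675881914602))
-0.02 (np.float64(318.1505208411787), np.float64(216.0026461614631)) (np.float64(316.4551258666296), np.float64(240.6901608611549)) (np.float64(342.5373204418065), np.float64(215.98418860445352))
-0.03 (np.float64(321.32023290072794), np.float64(221.10377836378498)) (np.float64(319.44866807159553), np.float64(246.86786591323553)) (np.float64(346.95313350990966), np.float64(221.0844906304506))
-0.04 (np.float64(324.8312877174012), np.float64(226.75424580466571)) (np.float64(322.75472967856376), np.float64(253.69051015655933)) (np.float64(351.84449165489207), np.float64(226.73405130522966))
```

Both views put the tips 31 mm behind the reported TCP: wrist (323,222), side (318,157) and (350,152). I'll go down another 26 mm and grip.

```bash
python3 -m crank '{"grip":[0,0,0,0,0.75,0.75,0.75,0.75,0.75,0.75],"travel":[[10,0,0],[20,0,0],[26,0,0],[26,0,0],[26,0,0],[26,0,0],[26,0,0],[26,0,0],[26,0,0],[26,0,0]],"dr":[[0,0,0],[0,0,0],[0,0,0],[0,0,0],[0,0,0],[0,0,0],[0,0,0],[0,0,0],[0,0,0],[0,0,0]]}' 40
python3 -m crank '{"grip":[0.75,0.75,0.75,0.75],"travel":[[0,0,0],[0,0,0],[0,0,0],[0,0,0]],"dr":[[0,0,0],[0,0,0],[0,0,0],[0,0,0]]}' 40
python3 - <<'E'
from h import *
from station import env
s=env.read_state();plan(s,[.5037,-.285,.08],60)
f=env.grab_frame('side');i=f['image'];cv2.imwrite('pics/s7.png',cv2.resize(i[110:185,290:390],None,fx=8,fy=8,interpolation=2))
w=env.grab_frame('wrist');cv2.imwrite('pics/w7.png',w['image'])
E
```

```text
time_s: 6.75
ee_pos: [0.5047, -0.2848, 0.0059]
ee_rot: [-2.348, 1.566, 1.841]
ft_force: [1.4, 0.1, -0.2]
gripper_width: 0.0538
time_s: 7.08
ee_pos: [0.5047, -0.285, 0.006]
ee_rot: [-2.372, 1.566, 1.817]
ft_force: [-0.3, -0.7, 0.5]
gripper_width: 0.0395
travel [-74.   -1.1   0.3] dr [ 0.  -0.2  0.2] alt [-180.    -0.3   -0.3]
tcp [ 0.5047 -0.285   0.006 ] jaw deg -119.99 xdown [-0.0012  0.0046 -1.    ] F [-0.3 -0.7  0.5] w 0.0395 t 7.08 j7 -1.66
```

View pics/s7.png

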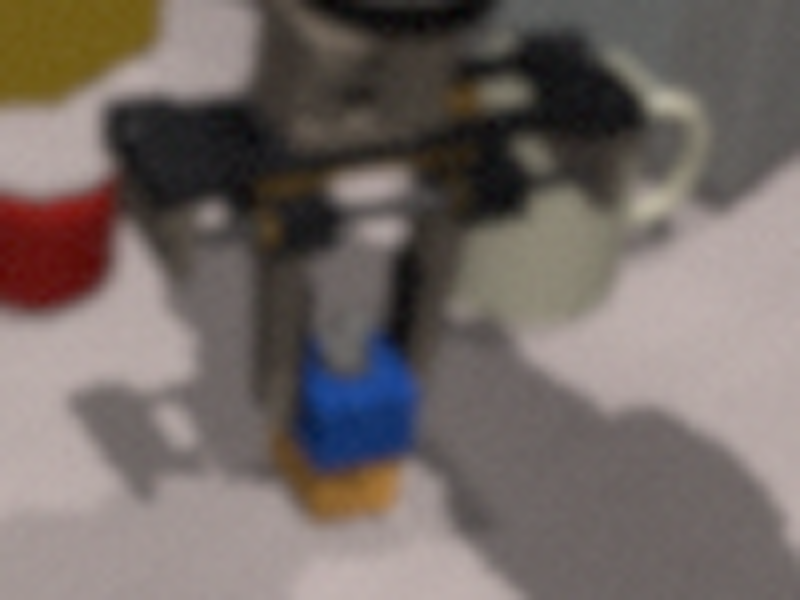

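View pics/w7.png

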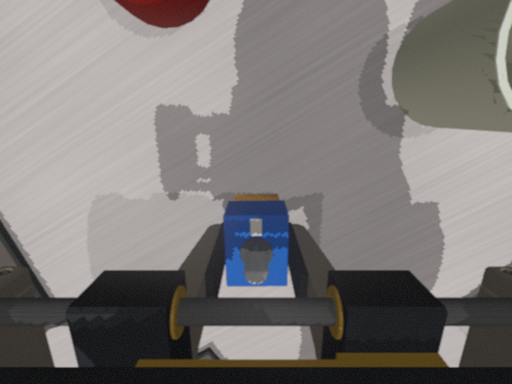

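Run:
```python
from h import *
from station import env
s=env.read_state();w=env.grab_frame('wrist');c=cam(w,s);T=R.from_euler('xyz',s['ee_rot'])
i=w['image'];cv2.imwrite('pics/w7z.png',cv2.resize(i[180:300,200:320],None,fx=5,fy=5,interpolation=2))
for u,v in [(227,285),(287,285),(225,217),(288,217)]:
    p=onz(c,u,v,.06);print(p,T.inv().apply(p-s['ee_pos'])*1000)
```

```text
[ 0.49244451 -0.25632008  0.06      ] [-53.84377943 -25.13887201 -18.85271823]
[ 0.4729088  -0.29030907  0.06      ] [-53.97902934 -25.07574161  20.35025513]
[ 0.53347847 -0.28034263  0.06      ] [-53.99981267  22.40851178 -18.5503889 ]
[ 0.51451461 -0.31325392  0.06      ] [-54.13072172  22.4284243   19.4333392 ]
```

View pics/w7z.png

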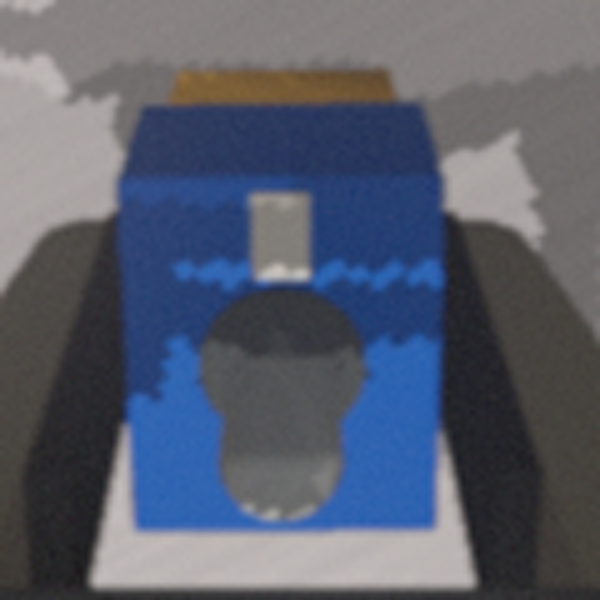

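```bash
python3 -m crank '{"grip":[0.75,0.75,0.75,0.75,0.75,0.75],"travel":[[-8,0,0],[-25,0,0],[-50,0,0],[-80,0,0],[-115,0,0],[-120,0,0]],"dr":[[0,0,0],[0,0,0],[0,0,0],[0,0,0],[0,0,0],[0,0,0]]}' 40
python3 - <<'E'
from h import *
from station import env
s=env.read_state();plan(s,[.545,-.12,.126],78)
E
```

```text
time_s: 7.73
ee_pos: [0.508, -0.2871, 0.1319]
ee_rot: [2.164, 1.564, 0.07]
ft_force: [1.0, -0.6, -2.8]
gripper_width: 0.0396
travel [   6.3  -51.5 -163.2] dr [-18.   -0.2  -0.4] alt [162.   -0.5   0.2]
tcp [ 0.508  -0.2871  0.1319] jaw deg -119.98 xdown [ 7.e-03  5.e-04 -1.e+00] F [ 1.  -0.6 -2.8] w 0.0396 t 7.73 j7 -1.65
```

```bash
python3 -m crank '{"grip":[0.75,0.75,0.75,0.75,0.75,0.75,0.75,0.75],"travel":[[5,-9,-27],[5,-18,-55],[5,-27,-85],[5,-36,-115],[5,-45,-145],[5,-51,-163],[5,-51,-163],[5,-51,-163]],"dr":[[-3,0,0],[-6,0,0],[-9,0,0],[-12,0,0],[-15,0,0],[-18,0,0],[-18,0,0],[-18,0,0]]}' 40
python3 - <<'E'
from h import *
from station import env
s=env.read_state();plan(s,[.581,-.0245,.126],78)
w=env.grab_frame('wrist');cv2.imwrite('pics/w8.png',w['image']);print(proj(cam(w,s),[.581,-.0245,.045]))
E
```

```text
time_s: 8.4
ee_pos: [0.545, -0.1195, 0.1268]
ee_rot: [1.862, 1.565, 0.085]
ft_force: [-0.1, -0.7, -3.4]
gripper_width: 0.0396
travel [   1.1   15.7 -100.4] dr [ 0.2 -0.1 -0.3] alt [-179.8    0.5   -0.2]
tcp [ 0.545  -0.1195  0.1268] jaw deg -101.83 xdown [ 6.e-03  5.e-04 -1.e+00] F [-0.1 -0.7 -3.4] w 0.0396 t 8.4 j7 -1.69
(np.float64(164.35085773484195), np.float64(178.2118765087485))
```

View pics/w8.png

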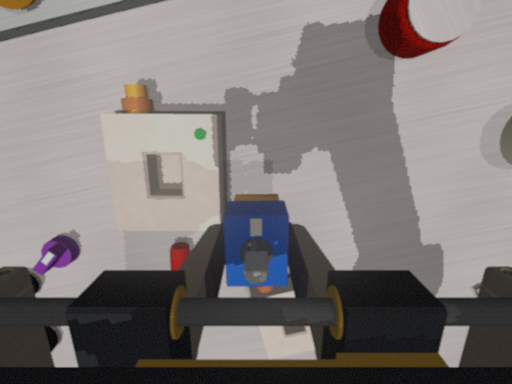

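Run:
```python
from h import *
from station import env
i=cv2.imread('pics/w8.png');cv2.imwrite('pics/w8z.png',cv2.resize(i[95:240,90:240],None,fx=5,fy=4,interpolation=2))
```

```text
(no output)
```

View pics/w8z.png

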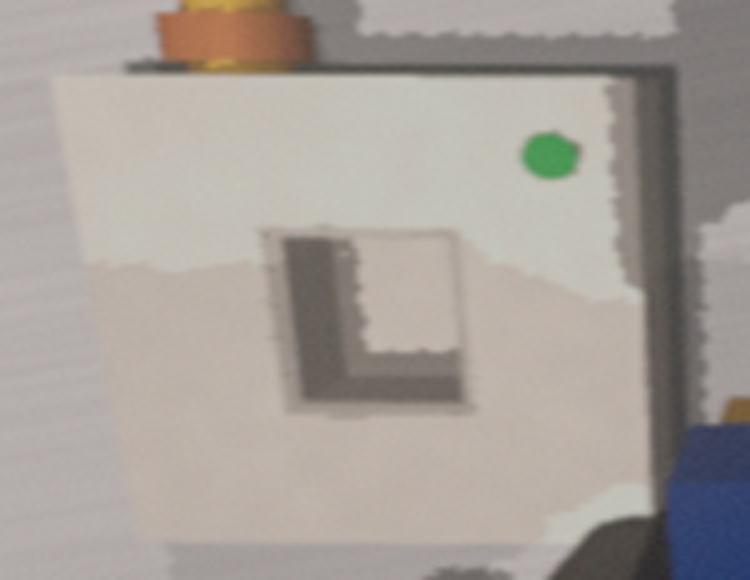

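Run:
```python
from h import *
from station import env
s=env.read_state();w=env.grab_frame('wrist');c=cam(w,s);print(s['ee_pos'])
q=[np.array(onz(c,90+x/5,95+y/4,.045)) for x,y in [(264,230),(460,230),(472,411),(288,411)]]
for p in q:print(p)
print('centre',np.mean(q,0),'sides',[np.linalg.norm(q[k]-q[k-1])*1000 for k in range(4)],'yaw',[np.degrees(np.arctan2(*(a-b)[[1,0]])) for a,b in((q[0],q[3]),(q[1],q[2]))],[np.degrees(np.arctan2(*(a-b)[[1,0]]))-90 for a,b in((q[0],q[1]),(q[3],q[2]))])
b=[onz(c,90+x/5,95+y/4,.045) for x,y in [(52,76),(138,545),(635,76)]];print('box',b,np.degrees(np.arctan2(*(b[0]-b[1])[[1,0]])),np.linalg.norm(b[0]-b[1]),np.linalg.norm(b[0]-b[2]))
```

```text
[ 0.54476176 -0.12118431  0.126849  ]
[ 0.61276096 -0.01226137  0.045     ]
[ 0.60401865 -0.05328599  0.045     ]
[ 0.55484617 -0.0416113   0.045     ]
[ 0.56344587 -0.00122356  0.045     ]
centre [ 0.58376791 -0.02709555  0.045     ] sides [np.float64(50.53524415170129), np.float64(41.945769698612885), np.float64(50.539400532752296), np.float64(41.29315241089669)] yaw [np.float64(-12.616133583383332), np.float64(-13.356056873360343)] [np.float64(-12.029736037875892), np.float64(-12.020387666283526)]
box [array([0.6594821 , 0.01770907, 0.045     ]), array([0.53186145, 0.0458771 , 0.045     ]), array([ 0.63445049, -0.09968226,  0.045     ])] -12.446588569412551 0.13069227281534776 0.12003044669940052
```

```bash
python3 -m crank '{"grip":[0.75,0.75,0.75],"travel":[[0,0,0],[0,0,0],[0,0,0]],"dr":[[0,0,0],[0,0,0],[0,0,0]]}' 40
python3 - <<'E'
from h import *
from station import env
s=env.read_state();w=env.grab_frame('wrist');i=w['image'];cv2.imwrite('pics/w9.png',i);cv2.imwrite('pics/w9z.png',cv2.resize(i[95:240,90:240],None,fx=5,fy=4,interpolation=2))
print(s['ee_pos'],s['ee_rot'],env.read_state()['ee_pos'])
E
```

```text
time_s: 8.75
ee_pos: [0.5444, -0.1233, 0.1268]
ee_rot: [1.645, 1.565, -0.139]
ft_force: [0.3, -0.3, -4.4]
gripper_width: 0.0397
[ 0.54435765 -0.12334776  0.12677695] [ 1.64468308  1.56508272 -0.13916205] [ 0.54448622 -0.12300145  0.12684696]
```

View pics/w9z.png

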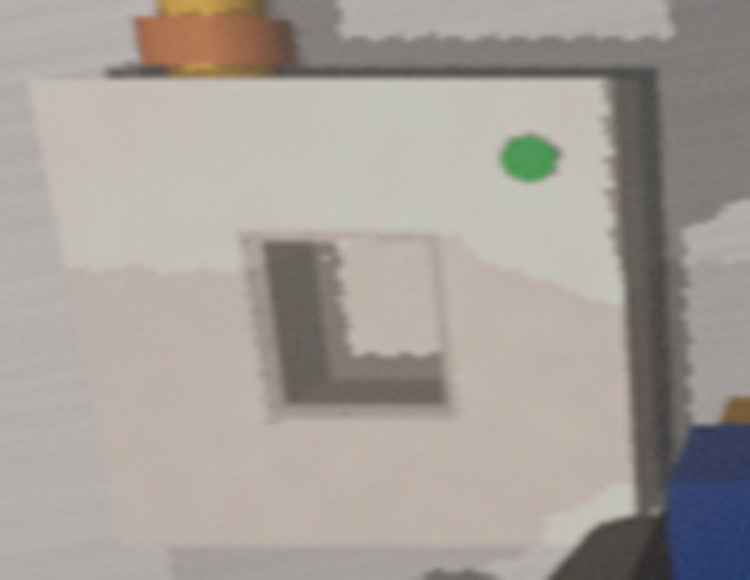

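Run:
```python
from h import *
from station import env
s=env.read_state();w=env.grab_frame('wrist');c=cam(w,s);print(s['ee_pos'])
q=[np.array(onz(c,90+x/5,95+y/4,.045)) for x,y in [(240,234),(441,234),(453,414),(266,414)]]
print('centre',np.mean(q,0),'sides',[np.linalg.norm(q[k]-q[k-1])*1000 for k in range(4)])
b=[onz(c,90+x/5,95+y/4,.045) for x,y in [(32,80),(122,546),(613,78)]];print('boxc',(b[1]+b[2])/2,np.degrees(np.arctan2(*(b[0]-b[1])[[1,0]])),np.linalg.norm(b[0]-b[1]),np.linalg.norm(b[0]-b[2]))
u=np.array([np.cos(np.radians(-12.3)),np.sin(np.radians(-12.3)),0])
plan(s,np.mean(q,0)*[1,1,0]+[0,0,.11]+.001*u,77.7)
```

```text
[ 0.54448622 -0.12300145  0.12684696]
centre [ 0.58385197 -0.02429402  0.045     ] sides [np.float64(50.33689448756125), np.float64(43.04844207781689), np.float64(50.3503133895613), np.float64(41.98827038837126)]
boxc [ 0.58368821 -0.02475062  0.045     ] -12.40866833371031 0.12998583903042496 0.11972922652498606
travel [  17.    18.6 -104.8] dr [ 0.1 -0.  -0.3] alt [-1.799e+02  5.000e-01 -1.000e-01]
tcp [ 0.5445 -0.123   0.1268] jaw deg -102.18 xdown [ 5.9e-03 -6.0e-04 -1.0e+00] F [-0.6 -0.4 -3.7] w 0.0396 t 8.8 j7 -1.69
```

```bash
python3 -m crank '{"grip":[0.75,0.75,0.75,0.75,0.75,0.75,0.75,0.75],"travel":[[0,4,-22],[5,8,-45],[10,12,-68],[17,17,-90],[25,19,-105],[30,19,-105],[30,19,-105],[30,19,-105]],"dr":[[0,0,-0.3],[0,0,-0.3],[0,0,-0.3],[0,0,-0.3],[0,0,-0.3],[0,0,-0.3],[0,0,-0.3],[0,0,-0.3]]}' 40
python3 - <<'E'
from h import *
from station import env
s=env.read_state();w=env.grab_frame('wrist');cv2.imwrite('pics/w10.png',w['image'])
s=env.read_state();plan(s,[.5848,-.0247,.07],77.7)
E
```

```text
time_s: 9.52
ee_pos: [0.5849, -0.0254, 0.0967]
ee_rot: [-0.671, 1.57, -2.455]
ft_force: [0.5, -0.6, -3.4]
gripper_width: 0.0395
travel [27.2 -0.6 -1. ] dr [ 0.  0. -0.] alt [-1.8e+02  1.0e-01  0.0e+00]
tcp [ 0.5851 -0.0258  0.0972] jaw deg -102.26 xdown [ 5.e-04 -4.e-04 -1.e+00] F [ 0.5 -0.2 -3.3] w 0.0398 t 9.57 j7 -1.89
```

View pics/w10.png

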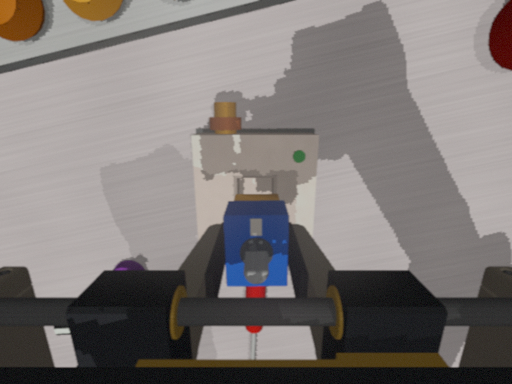

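```bash
python3 -m crank '{"grip":[0.75,0.75,0.75,0.75,0.75,0.75],"travel":[[12,-0.5,-1],[25,-0.5,-1],[37,-0.5,-1],[46,-0.5,-1],[50,-0.5,-1],[50,-0.5,-1]],"dr":[[0,0,0],[0,0,0],[0,0,0],[0,0,0],[0,0,0],[0,0,0]]}' 40
python3 - <<'E'
from h import *
from station import env
s=env.read_state();plan(s,[.5848,-.0247,.021],77.7);print(s['ft_torque'])
E
```

```text
time_s: 10.07
ee_pos: [0.5841, -0.0246, 0.0459]
ee_rot: [-1.339, 1.569, -3.124]
ft_force: [-0.9, 1.0, -2.7]
gripper_width: 0.0397
travel [24.9  0.7 -0.1] dr [0.  0.  0.1] alt [-1.8e+02 -1.0e-01  0.0e+00]
tcp [ 0.5841 -0.0246  0.0459] jaw deg -102.26 xdown [-0.0014 -0.     -1.    ] F [-0.9  1.  -2.7] w 0.0397 t 10.07 j7 -1.91
[0.16243198 0.00590304 0.03254451]
```

```bash
python3 -m crank '{"grip":[0.75,0.75,0.75,0.75,0.75,0.75],"travel":[[5,0,0],[10,0,0],[15,0,0],[20,0,0],[22,0,0],[22,0,0]],"dr":[[0,0,0],[0,0,0],[0,0,0],[0,0,0],[0,0,0],[0,0,0]]}' 40
python3 - <<'E'
from h import *
from station import env
s=env.read_state();plan(s,[.5848,-.0247,.021],77.7);print(s['ft_torque'])
E
```

```text
time_s: 10.57
ee_pos: [0.584, -0.0246, 0.0234]
ee_rot: [-1.397, 1.569, 3.102]
ft_force: [1.0, 0.4, -3.8]
gripper_width: 0.0396
travel [ 2.4  0.8 -0. ] dr [0.  0.  0.1] alt [-180.    -0.2    0. ]
tcp [ 0.584  -0.0246  0.0234] jaw deg -102.26 xdown [-1.7e-03  1.0e-04 -1.0e+00] F [ 1.   0.4 -3.8] w 0.0396 t 10.57 j7 -1.92
[ 0.1628778  -0.13705979 -0.01055632]
```

```bash
python3 -m crank '{"grip":[0.75,0.75,0.75,0.75],"travel":[[2,0,0],[4,0,0],[5,0,0],[5,0,0]],"dr":[[0,0,0],[0,0,0],[0,0,0],[0,0,0]]}' 40
python3 - <<'E'
from h import *
from station import env
s=env.read_state();plan(s,[.5848,-.0247,.021],77.7)
E
```

```text
time_s: 10.9
ee_pos: [0.5845, -0.0247, 0.0209]
ee_rot: [-0.969, 1.57, -2.754]
ft_force: [-6.3, -0.1, 15.8]
gripper_width: 0.0397
travel [-0.1  0.3 -0. ] dr [0.  0.  0.1] alt [-1.8e+02 -1.0e-01  1.0e-01]
tcp [ 0.5845 -0.0247  0.0209] jaw deg -102.27 xdown [-1.1e-03 -5.0e-04 -1.0e+00] F [-6.3 -0.1 15.8] w 0.0397 t 10.9 j7 -1.92
```

```bash
python3 -m crank '{"grip":[0,0,0,0,0,0,0,0,0],"travel":[[0,0,0],[0,0,0],[0,0,0],[0,0,0],[0,0,0],[0,0,0],[0,0,0],[0,0,0],[0,0,0]],"dr":[[0,0,0],[0,0,0],[0,0,0],[0,0,0],[0,0,0],[0,0,0],[0,0,0],[0,0,0],[0,0,0]]}' 40
python3 -m crank '{"grip":[0,0,0,0,0,0,0,0],"travel":[[-10,0,0],[-30,0,0],[-60,0,0],[-90,0,0],[-120,0,0],[-125,0,0],[-125,0,0],[-125,0,0]],"dr":[[0,0,0],[0,0,0],[0,0,0],[0,0,0],[0,0,0],[0,0,0],[0,0,0],[0,0,0]]}' 40
python3 - <<'E'
from h import *
from station import env
s=env.read_state();w=env.grab_frame('wrist');cv2.imwrite('pics/w11.png',w['image']);plan(s,[.44,.21,.14],2)
w=env.grab_frame('side');cv2.imwrite('pics/s11.png',w['image'][130:260,180:340].repeat(4,0).repeat(4,1))
E
```

```text
time_s: 11.65
ee_pos: [0.5844, -0.0247, 0.0208]
ee_rot: [-0.98, 1.57, -2.765]
ft_force: [-0.2, -0.7, 0.1]
gripper_width: 0.092
time_s: 12.32
ee_pos: [0.5843, -0.0247, 0.146]
ee_rot: [-0.811, 1.57, -2.596]
ft_force: [-1.0, 0.2, -0.3]
gripper_width: 0.0919
travel [   6.  -190.9 -198.6] dr [75.7  0.1  0. ] alt [-1.043e+02 -0.000e+00  1.000e-01]
tcp [ 0.5843 -0.0247  0.146 ] jaw deg -102.27 xdown [-1.e-03 -6.e-04 -1.e+00] F [-1.   0.2 -0.3] w 0.0919 t 12.32 j7 -1.88
```

View pics/w11.png

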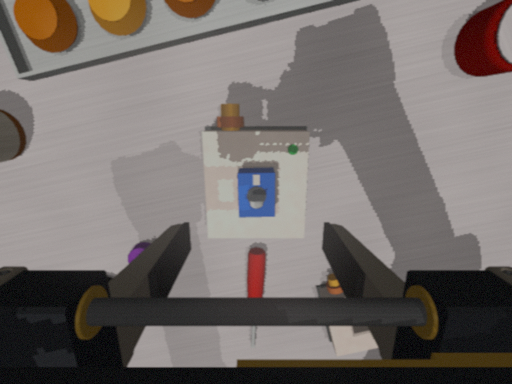

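View pics/s11.png

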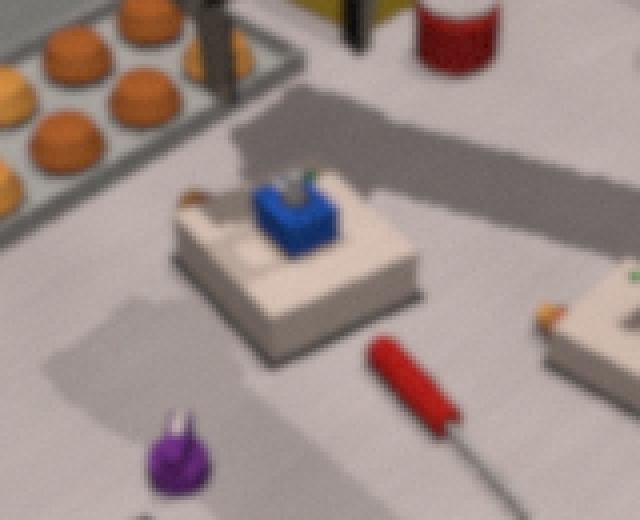

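```bash
python3 -c "
from h import *
from station import env
plan(env.read_state(),[.466,.215,.12],2)"
python3 -m crank '{"grip":[0.68,0.68,0.68,0.68,0.68,0.68,0.68,0.68,0.68,0.68],"travel":[[0,-15,-18],[0,-30,-36],[0,-45,-55],[0,-60,-75],[0,-75,-95],[0,-90,-113],[0,-105,-131],[0,-120,-150],[0,-135,-170],[0,-150,-190]],"dr":[[-6,0,0],[-12,0,0],[-18,0,0],[-24,0,0],[-30,0,0],[-36,0,0],[-42,0,0],[-48,0,0],[-54,0,0],[-60,0,0]]}' 40
python3 -c "
from h import *
from station import env
plan(env.read_state(),[.466,.215,.12],2)"
```

```text
travel [  24.8 -165.6 -209.2] dr [75.7  0.2  0.1] alt [-1.043e+02 -1.000e-01  2.000e-01]
tcp [ 0.5834 -0.0246  0.1444] jaw deg -102.27 xdown [-3.8e-03 -4.0e-04 -1.0e+00] F [-0.9  0.5 -0.1] w 0.0921 t 12.42 j7 -1.88
time_s: 13.25
ee_pos: [0.4756, 0.1934, 0.1433]
ee_rot: [-2.238, 1.564, -2.97]
ft_force: [-0.2, 0.8, 0.1]
gripper_width: 0.0302
travel [ 23.4   9.7 -21.5] dr [-44.   -0.3   0.2] alt [136.    0.2   0.4]
tcp [0.4756 0.1934 0.1433] jaw deg -41.98 xdown [-0.0066 -0.0011 -1.    ] F [-0.2  0.8  0.1] w 0.0302 t 13.25 j7 -1.36
```

```bash
python3 -m crank '{"grip":[0.68,0.68,0.68,0.68,0.68,0.68,0.68,0.68,0.68,0.68],"travel":[[0,2,-4],[0,4,-8],[0,6,-12],[5,8,-16],[10,10,-20],[15,10,-21],[23,10,-21],[23,10,-21],[23,10,-21],[23,10,-21]],"dr":[[-6,0,0],[-12,0,0],[-18,0,0],[-24,0,0],[-30,0,0],[-36,0,0],[-42,0,0],[-44,0,0],[-44,0,0],[-44,0,0]]}' 40
python3 - <<'E'
from h import *
from station import env
s=env.read_state();w=env.grab_frame('wrist');cv2.imwrite('pics/w12.png',w['image']);plan(s,[.466,.228,.06],2);print(proj(cam(w,s),[.466,.228,.038]))
print(env.read_state()['ee_pos'])
E
```

```text
time_s: 14.08
ee_pos: [0.4659, 0.2146, 0.1193]
ee_rot: [-3.016, 1.562, -2.982]
ft_force: [1.0, 0.1, 0.0]
gripper_width: 0.0296
travel [59.3 13.5  1.1] dr [-0.1 -0.5  0.1] alt [1.799e+02 1.000e-01 8.000e-01]
tcp [0.4659 0.2146 0.1193] jaw deg 1.94 xdown [-0.0089 -0.0014 -1.    ] F [1.  0.1 0. ] w 0.0296 t 14.08 j7 -0.74
(np.float64(256.4660396563434), np.float64(177.98330330885437))
[0.46611582 0.21467209 0.11966979]
```

View pics/w12.png

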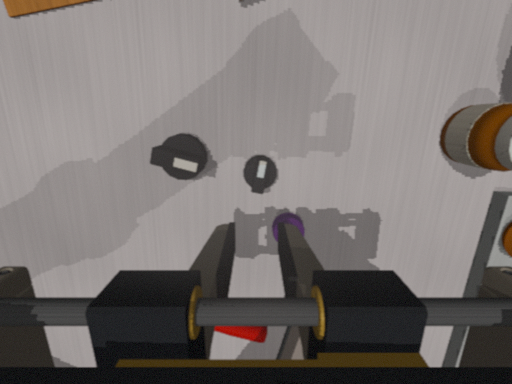

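Run:
```python
import cv2
i=cv2.imread('pics/w12.png');cv2.imwrite('pics/w12z.png',cv2.resize(i[145:205,230:290],None,fx=10,fy=10,interpolation=2))
```

```text
(no output)
```

View pics/w12z.png

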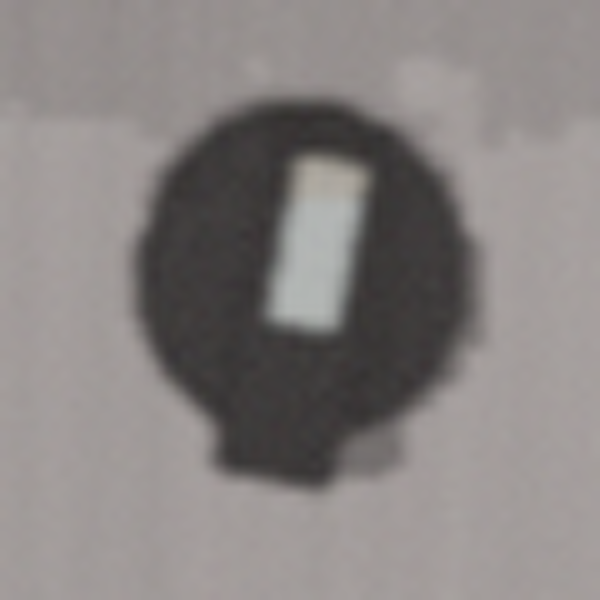

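Run:
```python
from h import *
from station import env
s=env.read_state();w=env.grab_frame('wrist');c=cam(w,s);print(s['ee_pos'],s['ee_rot'])
f=lambda x,y,z:onz(c,230+x/10,145+y/10,z)
a,b,e=f(332,155,.038),f(305,328,.038),f(271,475,.038);d=f(303,265,.018)
ang=lambda v:np.degrees(np.arctan2(v[1],v[0]))
print(a,b,e,d,ang(a-b),ang(a-e),np.linalg.norm(a-b),np.linalg.norm(a-e))
u=(a-e)/np.linalg.norm(a-e);print('axis',a-.018*u,e+.019*u)
plan(s,(a-.018*u+e+.019*u)/2*[1,1,0]+[0,0,.06],ang(a-b)-90)
```

```text
[0.46611582 0.21467209 0.11966979] [-3.01051975  1.56261681 -2.97654068]
[0.47291044 0.24755185 0.038     ] [0.47072632 0.22839938 0.038     ] [0.4675733  0.21150724 0.038     ] [0.47053954 0.23135111 0.018     ] 83.49416501009048 81.5773813109964 0.01927660385392139 0.036437609061409734
axis [0.47027392 0.22974599 0.038     ] [0.47035629 0.23030231 0.038     ]
travel [59.6 15.3  5.2] dr [ 8.5 -0.5  0.1] alt [-1.715e+02 -1.000e-01 -7.000e-01]
tcp [0.4661 0.2147 0.1197] jaw deg 1.95 xdown [-0.0081 -0.0013 -1.    ] F [-0.7 -0.5  0.2] w 0.0291 t 14.13 j7 -0.74
```

```bash
python3 -m crank '{"grip":[0.68,0.68,0.68,0.68,0.68,0.68],"travel":[[12,8,5],[25,15,5],[40,15,5],[55,15,5],[60,15,5],[60,15,5]],"dr":[[4,-0.5,0],[9,-0.5,0],[9,-0.5,0],[9,-0.5,0],[9,-0.5,0],[9,-0.5,0]]}' 40
python3 - <<'E'
from h import *
from station import env
s=env.read_state();w=env.grab_frame('wrist');cv2.imwrite('pics/w13.png',w['image']);i=w['image'];plan(s,[.4703,.230,-.01],-7.3)
cv2.imwrite('pics/w13z.png',cv2.resize(i[160:240,200:300],None,fx=8,fy=7.5,interpolation=2))
print(env.read_state()['ee_pos'])
E
```

```text
time_s: 14.68
ee_pos: [0.4694, 0.2294, 0.0588]
ee_rot: [-1.818, 1.568, -1.941]
ft_force: [0.8, -0.8, 0.5]
gripper_width: 0.0293
travel [68.8  0.9  0.9] dr [ 0.3 -0.   0.2] alt [-1.797e+02 -2.000e-01 -1.000e-01]
tcp [0.4694 0.2294 0.0588] jaw deg -7.05 xdown [-0.001  -0.0027 -1.    ] F [ 0.8 -0.8  0.5] w 0.0293 t 14.68 j7 -0.97
[0.47009486 0.22982325 0.05975212]
```

View pics/w13z.png

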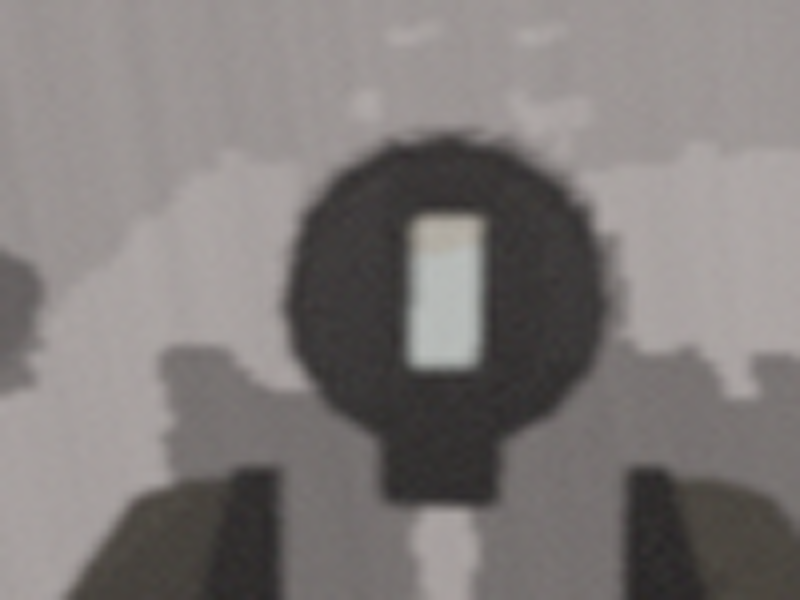

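```bash
python3 -m crank '{"grip":[0.68,0.68,0.68,0.68,0.68,0.95,0.95,0.95,0.95,0.95],"travel":[[15,1,1],[30,1,1],[45,1,1],[60,1,0.5],[66,1,0.5],[66,1,0.5],[66,1,0.5],[66,1,0.5],[66,1,0.5],[66,1,0.5]],"dr":[[0,0,0],[0,0,0],[0,0,0],[0,0,0],[0,0,0],[0,0,0],[0,0,0],[0,0,0],[0,0,0],[0,0,0]]}' 40
python3 - <<'E'
from h import *
from station import env
s=env.read_state();w=env.grab_frame('wrist');cv2.imwrite('pics/w14.png',w['image']);i=w['image'];plan(s,[.4703,.230,-.01],-7.3)
cv2.imwrite('pics/w14z.png',cv2.resize(i[160:260,200:320],None,fx=6,fy=6,interpolation=2))
w=env.grab_frame('side');cv2.imwrite('pics/s14.png',cv2.resize(w['image'][190:320,150:280],None,fx=4.5,fy=4.5))
E
```

```text
time_s: 15.57
ee_pos: [0.4714, 0.2309, -0.0054]
ee_rot: [-0.449, 1.568, -0.572]
ft_force: [0.2, 1.2, 2.0]
gripper_width: 0.0137
travel [ 4.6 -1.1 -1. ] dr [0.2 0.1 0.1] alt [-1.798e+02 -1.000e-01  2.000e-01]
tcp [ 0.4714  0.2309 -0.0054] jaw deg -7.06 xdown [ 0.002  -0.0013 -1.    ] F [0.2 1.2 2. ] w 0.0137 t 15.57 j7 -1.05
```

View pics/w14z.png

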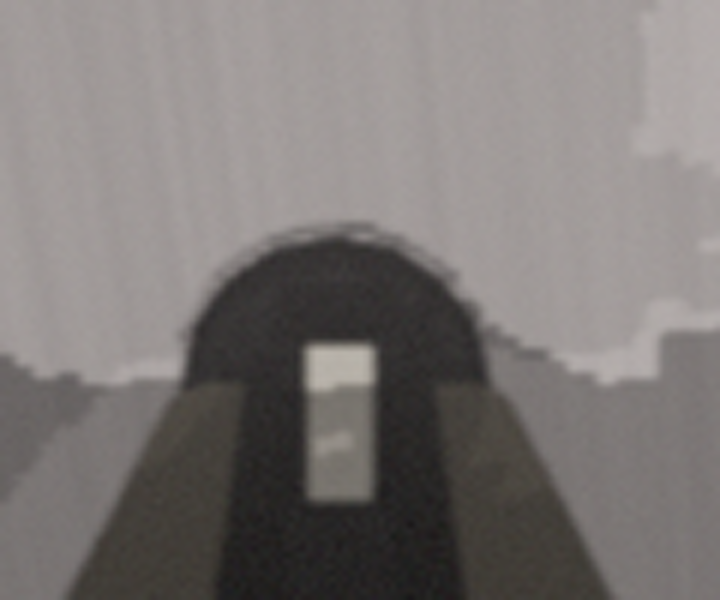

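View pics/s14.png

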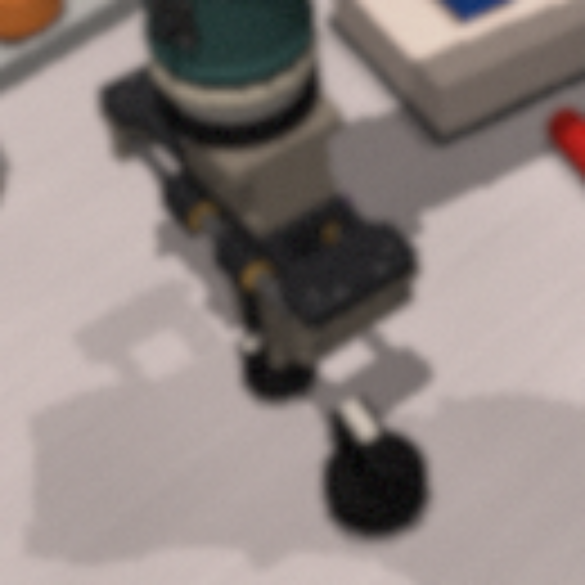

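Run:
```python
from h import *
from station import env
s=env.read_state();w=env.grab_frame('wrist');c=cam(w,s);T=R.from_euler('xyz',s['ee_rot']);print(s['ee_pos'])
for u,v in [(256.7,217.2),(256.7,243.8)]:
    p=onz(c,u,v,.038);print(T.inv().apply(p-s['ee_pos'])*1000)
p=onz(c,200+338/6,160+238/6,.018);print('body rim',T.inv().apply(p-s['ee_pos'])*1000)
```

```text
[ 0.47138739  0.23100127 -0.00542697]
[-43.44197468  16.14769177   1.40310016]
[-43.4211972   -2.78137927   1.39952415]
body rim [-23.44847329  21.72376744   1.19131715]
```

Run:
```python
from h import *
from station import env
w=env.grab_frame('wrist')
s={'ee_pos':np.array([.4697,.2296,.0592]),'ee_rot':[-1.818, 1.568, -1.941]}
c=cam(w,s);T=R.from_euler('xyz',s['ee_rot'])
for n,u,v,z in [('out',256,160+213/7.5,.038),('in',256,160+369/7.5,.038),('barend',255.2,160+502/7.5,.038),('rim+y top',256,160+140/7.5,.018)]:
    p=onz(c,u,v,z);print(n,p,T.inv().apply(p-s['ee_pos'])*1000)
```

```text
out [0.47282991 0.24732737 0.038     ] [21.15053732 18.03486773  0.94578431]
in [0.47044375 0.22817182 0.038     ] [21.20288773 -1.26865241  0.92786591]
barend [0.46759369 0.21120787 0.038     ] [ 21.24999423 -18.45405011   0.18065674]
rim+y top [0.47331757 0.25137026 0.018     ] [41.13942642 22.16125303  0.94741193]
```

```bash
python3 -m crank '{"grip":[0.95,0.95,0.95,0.95,0.95,0.95,0.95],"travel":[[-8,0,0],[-30,0,0],[-60,0,0],[-95,0,0],[-128,0,0],[-130,0,0],[-130,0,0]],"dr":[[0,0,0],[0,0,0],[0,0,0],[0,0,0],[0,0,0],[0,0,0],[0,0,0]]}' 40
python3 - <<'E'
from h import *
from station import env
s=env.read_state();plan(s,[.585,-.0248,.125],-102.3)
E
```

```text
time_s: 16.35
ee_pos: [0.4724, 0.2316, 0.1267]
ee_rot: [0.084, 1.565, -0.04]
ft_force: [-0.4, -0.6, -0.5]
gripper_width: 0.0135
travel [   2.5 -240.6  143.3] dr [-84.8   0.3   0.2] alt [95.2  0.2 -0.3]
tcp [0.4724 0.2316 0.1267] jaw deg -7.07 xdown [ 6.1e-03 -2.0e-04 -1.0e+00] F [-0.4 -0.6 -0.5] w 0.0135 t 16.35 j7 -0.91
```

```bash
python3 -m crank '{"grip":[0.95,0.95,0.95,0.95,0.95,0.95,0.95,0.95,0.95,0.95],"travel":[[0,-18,11],[0,-36,22],[0,-54,33],[0,-72,44],[0,-90,55],[0,-108,65],[0,-126,75],[0,-144,86],[0,-162,97],[0,-180,107]],"dr":[[6,0,0],[12,0,0],[18,0,0],[24,0,0],[30,0,0],[36,0,0],[42,0,0],[48,0,0],[54,0,0],[60,0,0]]}' 40
python3 - <<'E'
from h import *
from station import env
s=env.read_state();plan(s,[.585,-.0248,.125],-102.3)
E
```

```text
time_s: 17.18
ee_pos: [0.5554, 0.0384, 0.1254]
ee_rot: [0.911, 1.568, -0.265]
ft_force: [-0.0, -0.2, 0.5]
gripper_width: 0.0131
travel [ 0.5  3.  69.7] dr [34.9  0.1 -0.2] alt [-1.451e+02  2.000e-01  1.000e-01]
tcp [0.5554 0.0384 0.1254] jaw deg -67.38 xdown [ 2.7e-03 -7.0e-04 -1.0e+00] F [-0.  -0.2  0.5] w 0.0131 t 17.18 j7 -1.45
```

```bash
python3 -m crank '{"grip":[0.95,0.95,0.95,0.95,0.95,0.95,0.95,0.95],"travel":[[0,0,4],[0,0,8],[0,0,12],[0,0,16],[0,0,20],[0,0,20],[0,0,20],[0,0,20]],"dr":[[7,0,0],[14,0,0],[21,0,0],[28,0,0],[35,0,0],[35,0,0],[35,0,0],[35,0,0]]}' 40
python3 - <<'E'
from h import *
from station import env
w=env.grab_frame('wrist')
s=env.read_state();w=env.grab_frame('wrist');cv2.imwrite('pics/w15.png',w['image']);i=w['image'];plan(s,[.585,-.0248,.125],-102.3);print(s['ee_pos'],s['ee_rot'],env.read_state()['ee_pos'])
E
```

```text
time_s: 17.85
ee_pos: [0.5623, 0.0204, 0.1245]
ee_rot: [1.022, 1.57, -0.761]
ft_force: [-0.3, 0.2, -0.1]
gripper_width: 0.0137
travel [-0.2 31.6 39.4] dr [ 0.1  0.  -0.1] alt [-1.799e+02  1.000e-01  0.000e+00]
tcp [0.5625 0.0203 0.1247] jaw deg -102.2 xdown [ 1.2e-03 -7.0e-04 -1.0e+00] F [ 0.3  0.2 -0.3] w 0.0134 t 17.9 j7 -1.97
[0.5624573  0.02034532 0.12469732] [ 1.27166953  1.56941384 -0.51207862] [0.56262801 0.02035756 0.12492028]
```

View pics/w15.png

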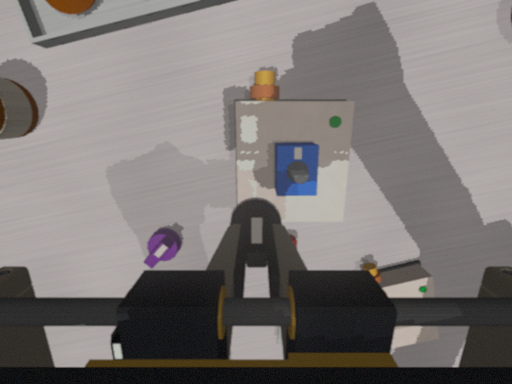

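Run:
```python
import cv2
i=cv2.imread('pics/w15.png');cv2.imwrite('pics/w15a.png',cv2.resize(i[135:205,265:335],None,fx=8,fy=8,interpolation=2));cv2.imwrite('pics/w15b.png',cv2.resize(i[190:275,215:300],None,fx=7,fy=7,interpolation=2))
```

```text
(no output)
```

View pics/w15a.png

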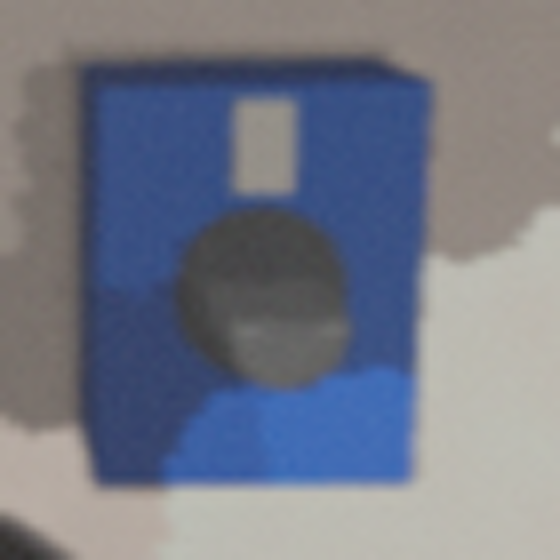

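View pics/w15b.png

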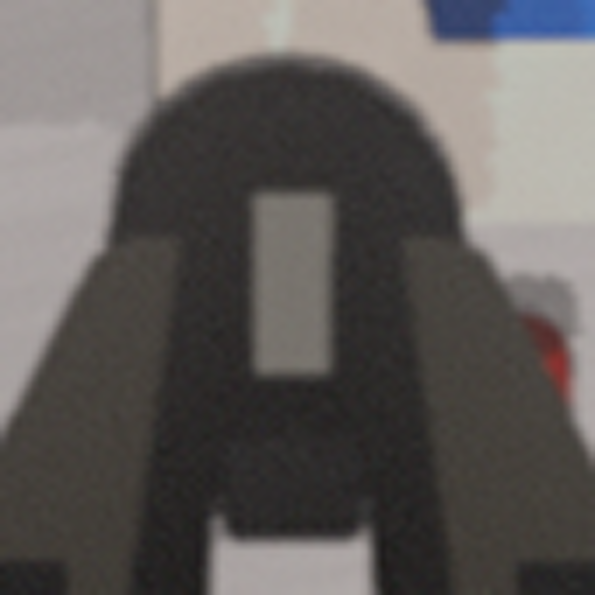

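Run:
```python
from h import *
from station import env
w=env.grab_frame('wrist')
s={'ee_pos':np.array([.5625,.0203,.1247]),'ee_rot':[1.27166953,1.56941384,-0.51207862]}
c=cam(w,s);T=R.from_euler('xyz',s['ee_rot']);L=lambda p:np.round(T.inv().apply(p-s['ee_pos'])*1000,2)
A=lambda x,y,z:onz(c,265+x/8,135+y/8,z)
B=lambda x,y,z:onz(c,215+x/7,190+y/7,z)
p=A(290,331,.099);print('stem',p,L(p))
q=[A(*k,.075) for k in[(92,85),(430,80),(412,482),(97,485)]];m=np.mean(q,0);print('block',m,L(m),np.linalg.norm(q[0]-q[1]),np.linalg.norm(q[1]-q[2]),[np.round(L(k),1) for k in q])
z=.1247+.0434
for n,k in (('out',(292,190)),('in',(292,378)),('end',(297,535))):print(n,L(B(*k,z)))
```

```text
stem [ 0.5829741  -0.02546921  0.099     ] [25.76 29.65 40.4 ]
block [ 0.58298372 -0.02545545  0.075     ] [49.76 29.63 40.37] 0.03977917910421752 0.04933892295425351 [array([49.8, 54. , 19.8]), array([49.8, 54.5, 59.6]), array([49.7,  5.2, 60.6]), array([49.7,  4.8, 21.5])]
out [-43.38  18.05   0.98]
in [-43.4   -1.04   0.98]
end [-43.42 -17.92   1.46]
```

Run:
```python
from h import *
from station import env
w=env.grab_frame('wrist');print(w['T_tool_cam'],w['mtx'])
s=env.read_state();c=cam(w,s);T=R.from_euler('xyz',s['ee_rot']);M=T.as_matrix();print(M,s['ee_pos'])
p=onz(c,256.7,217.15,s['ee_pos'][2]+.0434);print(T.inv().apply(p-s['ee_pos'])*1000)
```

```text
[[-9.75847578e-05  2.80958321e-01 -9.59719966e-01 -2.05007427e-01]
 [-8.10123243e-04  9.59719633e-01  2.80958306e-01  8.06290746e-02]
 [ 9.99999667e-01  8.04908700e-04  1.33956858e-04  6.24671566e-04]
 [ 0.00000000e+00  0.00000000e+00  0.00000000e+00  1.00000000e+00]] [[267.46917699   0.         256.11180136]
 [  0.         267.46917699 194.45971581]
 [  0.           0.           1.        ]]
[[ 2.26161652e-03  9.77048538e-01 -2.13004789e-01]
 [-6.25158061e-04 -2.13003910e-01 -9.77051147e-01]
 [-9.99997247e-01  2.34287668e-03  1.29076606e-04]] [0.5628988  0.02014952 0.12524296]
[-43.35773328  18.03805188   0.96958146]
```

Run:
```python
from h import *
from station import env
for k in range(3):
    s=env.read_state();w=env.grab_frame('wrist');i=w['image'];T=w['T_tool_cam']
    g=i.astype(int);roi=g[205:260,240:275].sum(2)
    m=(roi>240).astype(np.uint8);n,l,st,ce=cv2.connectedComponentsWithStats(m)
    j=max(range(1,n),key=lambda j:st[j,4] if 20<st[j,4]<600 and st[j,2]<18 else 0);print(st[j],np.round(T[:3,3],4),s['ee_pos'],np.round(R.from_euler('xyz',s['ee_rot']).as_matrix()[:,0],4))
i=cv2.imread('pics/w14.png').astype(int)[205:260,240:275].sum(2);m=(i>240).astype(np.uint8);print(cv2.connectedComponentsWithStats(m)[2])
```

```text
[ 11  12  12  27 287] [-0.205   0.0806  0.0006] [0.5628988  0.02014952 0.12524296] [ 2.3e-03 -6.0e-04 -1.0e+00]
[ 11  12  12  27 289] [-0.205   0.0806  0.0006] [0.56298883 0.02010966 0.12531826] [ 2.5e-03 -6.0e-04 -1.0e+00]
[ 11  12  12  27 290] [-0.205   0.0806  0.0006] [0.56305358 0.02004358 0.12540933] [ 2.6e-03 -7.0e-04 -1.0e+00]
[[   0    0   35   55 1619]
 [  32    0    3    3    6]
 [  10   12   13   27  300]]
```

```bash
python3 -c "
from h import *
from station import env
plan(env.read_state(),[.5826,-.0244,.106],-102.3)"
python3 -m crank '{"grip":[0.95,0.95,0.95,0.95,0.95,0.95,0.95],"travel":[[0,10,13],[0,20,26],[6,29,39],[13,29,39],[18,29,39],[18,29,39],[18,29,39]],"dr":[[0,0,0],[0,0,0],[0,0,0],[0,0,0],[0,0,0],[0,0,0],[0,0,0]]}' 40
python3 - <<'E'
from h import *
from station import env
s=env.read_state();w=env.grab_frame('wrist');cv2.imwrite('pics/w16.png',w['image']);i=w['image']
cv2.imwrite('pics/w16z.png',cv2.resize(i[130:280,180:330],None,fx=4,fy=4,interpolation=2))
plan(env.read_state(),[.5826,-.0244,.09],-102.3)
w=env.grab_frame('side');cv2.imwrite('pics/s16.png',cv2.resize(w['image'][110:230,190:310],None,fx=5,fy=5,interpolation=2))
E
```

```text
travel [19.5 28.5 39.2] dr [-0.   0.  -0.2] alt [180.   -0.3  -0. ]
tcp [0.5631 0.02   0.1255] jaw deg -102.34 xdown [ 2.7e-03 -7.0e-04 -1.0e+00] F [-0.2 -0.  -1.7] w 0.0136 t 18.2 j7 -1.97
time_s: 18.78
ee_pos: [0.5823, -0.0228, 0.107]
ee_rot: [1.828, 1.57, 0.044]
ft_force: [-0.2, 0.6, -0.8]
gripper_width: 0.0129
travel [17.4  0.2  1.5] dr [ 0.1 -0.  -0.1] alt [-179.9    0.2   -0. ]
tcp [ 0.5827 -0.0229  0.1074] jaw deg -102.24 xdown [ 2.2e-03 -1.0e-04 -1.0e+00] F [-0.6 -0.  -0.5] w 0.0133 t 18.83 j7 -1.89
```

View pics/w16z.png

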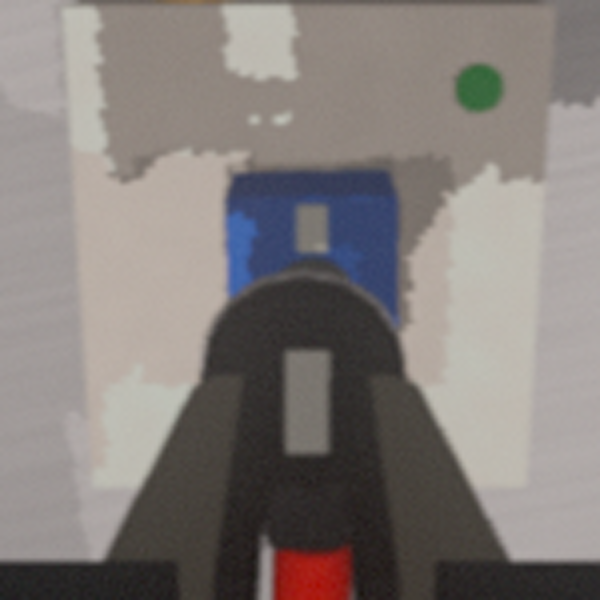

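View pics/s16.png

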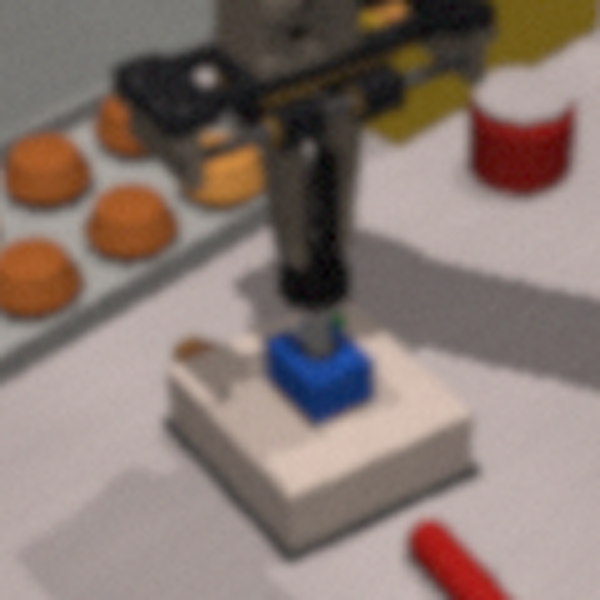

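```bash
python3 -m crank '{"grip":[0.95,0.95,0.95,0.95,0.95,0.95],"travel":[[3,0,1],[6,0,1.2],[9,0,1.2],[12,0,1.2],[15,0,1.2],[17,0,1.2]],"dr":[[0,0,0],[0,0,0],[0,0,0],[0,0,0],[0,0,0],[0,0,0]]}' 50
python3 - <<'E'
from h import *
from station import env
s=env.read_state();plan(s,[.5826,-.0244,.08],-102.3);print(s['ft_torque'])
E
```

```text
time_s: 19.38
ee_pos: [0.5825, -0.0243, 0.0901]
ee_rot: [1.668, 1.569, -0.117]
ft_force: [0.3, 0.2, 0.1]
gripper_width: 0.0133
travel [10.1  0.1  0.1] dr [ 0.  -0.  -0.1] alt [-180.     0.2   -0. ]
tcp [ 0.5825 -0.0243  0.0901] jaw deg -102.25 xdown [ 2.1e-03 -3.0e-04 -1.0e+00] F [0.3 0.2 0.1] w 0.0133 t 19.38 j7 -1.89
[-0.00987073  0.02154413 -0.05072893]
```

```bash
python3 -m crank '{"grip":[0.95,0.95,0.95,0.95,0.95,0.95],"travel":[[3,0,0],[6,0,0],[9,0,0],[11,0,0],[13,0,0],[13,0,0]],"dr":[[0,0,0],[0,0,0],[0,0,0],[0,0,0],[0,0,0],[0,0,0]]}' 50
python3 - <<'E'
from h import *
from station import env
s=env.read_state();plan(s,[.5826,-.0244,.0732],-102.3);print(s['ft_torque'])
E
```

```text
time_s: 19.88
ee_pos: [0.5826, -0.0243, 0.0772]
ee_rot: [1.619, 1.569, -0.166]
ft_force: [-0.7, -0.2, 3.1]
gripper_width: 0.0132
travel [4.  0.  0.1] dr [ 0.  -0.  -0.1] alt [-180.     0.2   -0. ]
tcp [ 0.5826 -0.0243  0.0772] jaw deg -102.25 xdown [ 2.1e-03 -3.0e-04 -1.0e+00] F [-0.7 -0.2  3.1] w 0.0132 t 19.88 j7 -1.89
[-0.02201011  0.29658538 -0.01067777]
```

```bash
python3 -m crank '{"grip":[0.95,0.95,0.95,0.95,0.95,0.95],"travel":[[1,0,0],[2,0,0],[3,0,0],[4,0,0],[5,0,0],[5,0,0]],"dr":[[0,0,0],[0,0,0],[0,0,0],[0,0,0],[0,0,0],[0,0,0]]}' 50
python3 - <<'E'
from h import *
from station import env
for k in range(3):
    s=env.read_state();w=env.grab_frame('side');plan(s,[.5826,-.0244,.0715],-102.3)
cv2.imwrite('pics/s17.png',cv2.resize(w['image'][110:230,190:310],None,fx=5,fy=5,interpolation=2))
w=env.grab_frame('wrist');cv2.imwrite('pics/w17.png',cv2.resize(w['image'][130:280,180:330],None,fx=4,fy=4,interpolation=2))
E
```

```text
time_s: 20.38
ee_pos: [0.5827, -0.0243, 0.0725]
ee_rot: [1.622, 1.569, -0.163]
ft_force: [-2.3, -0.2, 6.1]
gripper_width: 0.0135
travel [ 1.  -0.   0.1] dr [ 0.  -0.  -0.1] alt [-180.     0.2   -0. ]
tcp [ 0.5827 -0.0243  0.0725] jaw deg -102.25 xdown [ 2.2e-03 -4.0e-04 -1.0e+00] F [-2.3 -0.2  6.1] w 0.0135 t 20.38 j7 -1.9
travel [ 1.  -0.   0.1] dr [ 0.  -0.  -0.1] alt [-180.     0.2   -0. ]
tcp [ 0.5827 -0.0243  0.0725] jaw deg -102.25 xdown [ 2.2e-03 -4.0e-04 -1.0e+00] F [-2.  -0.3  6.3] w 0.0131 t 20.43 j7 -1.9
travel [ 1.1 -0.   0.2] dr [ 0.1 -0.  -0.1] alt [-179.9    0.2   -0. ]
tcp [ 0.5827 -0.0243  0.0726] jaw deg -102.25 xdown [ 2.3e-03 -4.0e-04 -1.0e+00] F [-1.6  0.6  6.9] w 0.0132 t 20.48 j7 -1.9
```

View pics/s17.png

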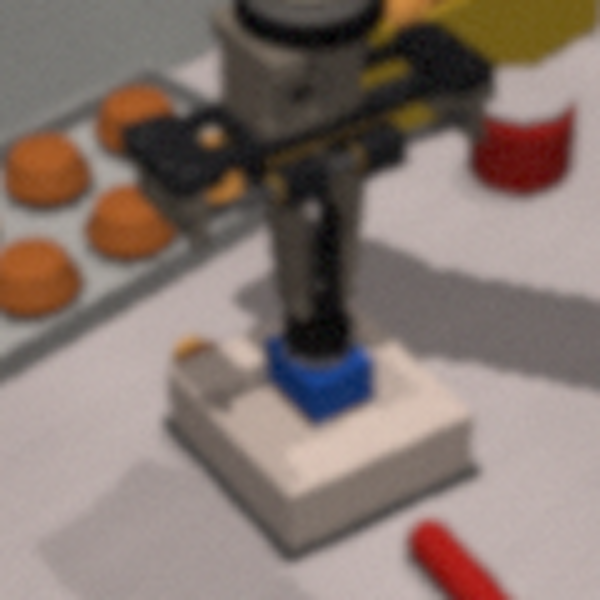

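View pics/w17.png

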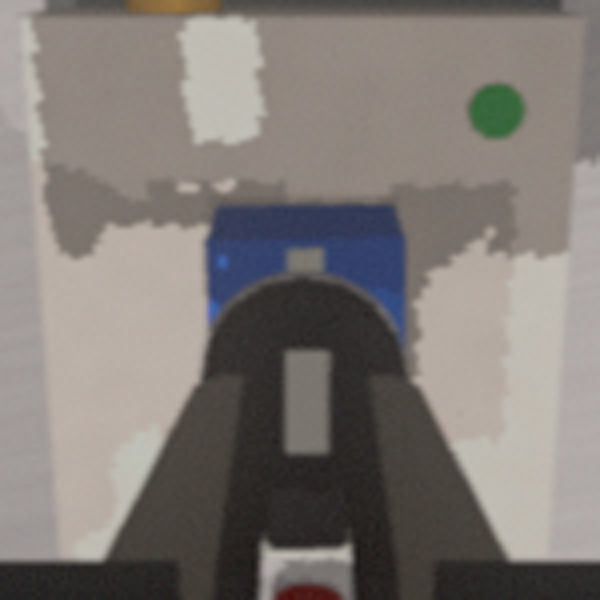

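```bash
python3 -m crank '{"grip":[0.95,0.95,0.95,0.95,0.95,0.95,0.95,0.95],"travel":[[0.5,0,0],[1,0,0],[1.3,0,0],[1.3,0,0],[1.3,0,0],[1.3,0,0],[1.3,0,0],[1.3,0,0]],"dr":[[0,0,0],[0,0,0],[0,0,0],[0,0,0],[0,0,0],[0,0,0],[0,0,0],[0,0,0]]}' 50
python3 - <<'E'
from h import *
from station import env
for k in range(4):
    s=env.read_state();w=env.grab_frame('side');plan(s,[.5826,-.0244,.0715],-102.3)
w=env.grab_frame('wrist');cv2.imwrite('pics/w18.png',w['image'])
E
```

```text
time_s: 21.25
ee_pos: [0.5827, -0.0243, 0.0718]
ee_rot: [1.566, 1.568, -0.218]
ft_force: [-2.4, -0.4, 6.6]
gripper_width: 0.0134
travel [ 0.3 -0.1  0.1] dr [ 0.   0.  -0.1] alt [-180.     0.2    0. ]
tcp [ 0.5827 -0.0243  0.0718] jaw deg -102.25 xdown [ 2.4e-03 -5.0e-04 -1.0e+00] F [-2.4 -0.4  6.6] w 0.0134 t 21.25 j7 -1.9
travel [ 0.3 -0.1  0.1] dr [ 0.1 -0.  -0.1] alt [-179.9    0.2   -0. ]
tcp [ 0.5827 -0.0243  0.0718] jaw deg -102.25 xdown [ 2.4e-03 -5.0e-04 -1.0e+00] F [-2.8 -0.3  7.1] w 0.0131 t 21.3 j7 -1.9
travel [ 0.3 -0.1  0.1] dr [ 0.1 -0.  -0.1] alt [-179.9    0.2   -0. ]
tcp [ 0.5827 -0.0243  0.0718] jaw deg -102.25 xdown [ 2.4e-03 -5.0e-04 -1.0e+00] F [-2.6  0.3  6.6] w 0.0128 t 21.35 j7 -1.9
travel [ 0.3 -0.1  0.1] dr [ 0.  -0.  -0.1] alt [-180.     0.2   -0. ]
tcp [ 0.5827 -0.0243  0.0718] jaw deg -102.25 xdown [ 2.4e-03 -5.0e-04 -1.0e+00] F [-3.6 -0.9  6.3] w 0.0134 t 21.4 j7 -1.9
```

View pics/w18.png

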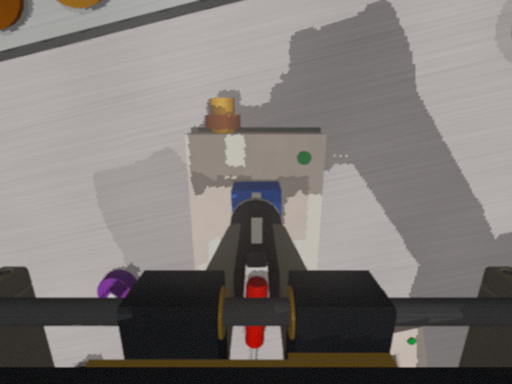

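```bash
python3 -c "
from station import env
print(env.job_done())"
```

```text
the job is handed in; nothing more can be done
None
```

The valve is back together and I handed the job in at about 21.4 s. The arm was still gripping the knob and pressing it down.

- **Cartridge:** it is fully home in the larger white box's well. The TCP reached the expected home height of 21 mm, with about 16 N of contact force. I let go of it there, and its white mark and the stem's flat face the well's +x side.
- **Knob:** I used the smaller black knob and turned it about 95° so its pointer is on the side of the stem's flat. It slid onto the stem with no measurable resistance.
- **Stem:** my last check puts it 7–8 mm in, against the 5 mm needed. TCP height gives about 7.8 mm and the spring force of roughly 7 N gives nearer 7 mm. The force rose at about 0.7 N/mm, which matches the spring, and the grip stayed at 13 mm with no slip.

**Checks that disagreed:**
- The fingertips sit about 31 mm behind the reported TCP, so my first grasp of the cartridge closed on air above the block. It did not move the cartridge, and I went deeper on the second try.
- The top and wrist cameras disagreed by about 2–3 mm. I set the knob over the stem from one wrist picture showing both.
- I did not measure the bystanders again at the end. The ones visible in the last pictures looked unmoved.

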